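# Scoop clay beads from under the desk shelf

## Robot

A 6-joint arm with a two-finger parallel gripper is mounted at the origin on the work surface. World frame = base frame: x ahead of the robot, y to its left, z up, the work surface at z = 0. Lengths are in m, angles in degrees, forces in N, time in s.
With the tool pointing down it reaches from about 0.375 to 0.9 m from the base axis. Payload 3.1 kg.
Tool frame: the origin (TCP) lies on the centre line of the jaws, within the pads' length; the fingertips stand 14 mm ahead of it and the grasp point (between the pads) lies 5 mm behind it (bot.tips_ahead is the distance from the TCP to the fingertips, in m); z points along the fingers, y is the line along which they close (so a half turn about z gives the same grasp; the last joint's range is limited). The gripper opens to 87 mm and grips with 3 to 60 N. Pads are 19 mm wide; open, the fingers measure 117 mm over their backs; the gripper's body (75 mm by 190 mm) begins 51 mm behind the grasp point.
Start: joints at [63.455, 30.224, 82.088, -0, 67.689, -10.227], TCP at [0.176, 0.6, 0.237] pointing down, gripper open.
Joint ranges: [-176.69, 176.69], [-43.24, 126.21], [12.49, 139.97], [-82, 262], [0, 151.66], [-163.58, 163.58]. Speed limits (degrees/s): [159.86, 159.86, 180, 180, 180, 180].

## Interface

Orientations are given as a 3x3 rotation matrix whose columns are the frame's x, y, z axes.
In Python, from rig import bot gives the robot as it stands.
- The arm moves only by the tool play_rows, never from a script. Its argument "moves" is a list that holds one entry, the list of rows, each a list of 6 numbers: the shift along the tool's x, y, z in mm, then the turn, a rotation vector about the tool's x, y, z in rad. A call has 1 to 5 rows; each row shifts and turns the commanded pose from where the row before left it, along the tool's axes as they then stand; what a row does not reach is not made up. A row lasts 1/10 s, in which the tool goes at most 50 mm and 8.59 degrees, less where a joint would pass 70% of its speed; a pose out of reach is approached as far as the arm can. A call with a gripper value outside its range is refused whole. "fingers" is the opening, from -1 (shut) to 1 (fully open), set as the call begins (left out, the last holds). The fingers move at their own pace and stop on an object; the grip force is fixed at half the most. Time passes only in rows, so rows that do not move let the fingers close. It gives the time, the measured TCP pose, the force, the opening and the grip force at its end, in the units of the state.
- bot.read_state(): the state, without advancing time (a new reading comes with each control period).
- bot.capture(name): name is "side" or "top"; returns a dict with "image" (420x560x3 uint8, blue, green, red), "fx", "fy", "cx", "cy" (pixels), "R" (3x3) and "t" (3): a world point X has camera coordinates R X + t. Camera axes: x right, y down, z forward; pixel columns grow to the right and rows downward; lengths in m; the calibration is good to about 2 mm. A picture is of the moment at which its call begins. There is no depth.
- bot.hand_in(): hands the job in; it is judged then, once.
Trained networks look in a picture, given as the dict that the camera call returned (one of the last four; its "shot" number tells which), for a name from the list of things; names that differ only in an ending like _2 or _b are one class to them, and where a whole thing is asked for, a point or a joint stands for the part that bears it (a point fixed in the world has none). Each returns a list of dicts, best first, with "confidence" (0 to 1); they miss things now and then, are a little off and sometimes report something else, mostly with a low value. They report only what shows in the picture. A call takes as long as a camera call. They do not tell look-alikes from the thing itself.
- bot.search_frame(picture, query): "centre" ([column, row] in pixels, amid what is visible of it).
- bot.silhouettes(picture, query): "pixels" (420x560 bool, what is visible of it) and "centre" ([column, row] in pixels, amid what is visible of it).
- bot.pinpoint(picture, query): "centre" ([column, row] in pixels: a listed point, or the origin of a listed thing).
The state is a dict: "time_s": time; "joint_positions": joint angles; "qvel": joint speeds; "tau": joint torques, N m; "position": TCP position; "tcp_rot": TCP orientation; "force": force on the tool from outside, world axes, zero at the start; "moment": the same for the moment, N m; "opening": opening from 0.0 (shut) to 1.0 (fully open); "grasp_force": force on a finger pad.
Only numpy, scipy, OpenCV 4.12 (cv2) and the standard library are available. Lean on these libraries where they do the work, as an engineer would, in place of code of your own. Each camera call takes 0.05 s, during which the arm holds its last target. There are 200 camera calls.

## Task

With the small scoop, reach in under the low desk shelf, scoop up beads from the tray and tip at least four of the six into the white bowl, in one or more trips; the others stay in the tray and none is left on the desk. Then stand the scoop back flat on its cork mat and let go. Do not touch the beads with the fingers, strike the shelf with the arm, ram the scoop into the tray, shift or tip the bowl, or disturb the other things on the desk.

Things in the scene. Friction and masses are not known exactly. Their poses are not given: they have to be found in the camera images.
- station: fixed wooden bead tray with a shelf over it. Origin on the desk under the tray's centre; x from the tray's low front wall to its rear wall, z up. Tray inside 150 (x) x 83 (y) mm, floor 6 mm above the desk, walls 5 mm thick; rear and side walls 34 mm high, front wall (-x) only 14 mm
- shelf_edge (a point): middle of the lower front edge of the slim white shelf board above the tray: x = -33, z = 230 mm in station, same axes. Board 110 (x, to +77) x 270 (y) x 16 mm, books and a small box on it (up to 50 mm high), on four posts 12 mm square at x = -26, +70, y = +-117 mm; open all round
- mat: fixed cork mat, 140 (x) x 130 (y) x 4 mm, on which the scoop stands; origin under its centre
- scoop: loose 90 g hand scoop: flat steel pan, wooden stem. Origin = centre of the pan's underside; x = out through the open front, z up when it stands. Pan 66 (x) x 72 (y) mm outside; floor 2 mm; side walls 24 mm high (they end 14 mm behind the lip), back wall 26 mm high, all 2.5 mm thick
- scoop_lip (a point): middle of the lower front edge (lip) of the scoop's pan, 33 mm ahead of scoop; axes as scoop
- scoop_grip (a point): grip point on the stem's centre line, 17 mm short of its end; x = -72, z = +68 mm in scoop, same axes. The stem, a bar 12 mm thick (y) and 22 wide, 85 long, rises backwards from the back wall 55 degrees above level. Grip it across y. To pass the shelf with a level pan the hand must lean about 35 degrees, its fingers pointing down and forward (+x): take it so
- bowl: loose white bowl, 132 mm across the rim, 62 mm high, 0.35 kg; origin at the centre of its underside
- bead0: one of six alike slippery glazed clay beads, rounded barrels, 21 mm across, 18 mm long, 12 g; origin at its centre, z along its hole. They start standing in the rear half of the tray, in one layer
- bead1: one of six alike slippery glazed clay beads, rounded barrels, 21 mm across, 18 mm long, 12 g; origin at its centre, z along its hole. They start standing in the rear half of the tray, in one layer
- bead2: one of six alike slippery glazed clay beads, rounded barrels, 21 mm across, 18 mm long, 12 g; origin at its centre, z along its hole. They start standing in the rear half of the tray, in one layer
- bead3: one of six alike slippery glazed clay beads, rounded barrels, 21 mm across, 18 mm long, 12 g; origin at its centre, z along its hole. They start standing in the rear half of the tray, in one layer
- bead4: one of six alike slippery glazed clay beads, rounded barrels, 21 mm across, 18 mm long, 12 g; origin at its centre, z along its hole. They start standing in the rear half of the tray, in one layer
- bead5: one of six alike slippery glazed clay beads, rounded barrels, 21 mm across, 18 mm long, 12 g; origin at its centre, z along its hole. They start standing in the rear half of the tray, in one layer
- mug: bystander: white mug, 76 mm across, 90 mm tall, with a handle; origin at its underside
- eraser: bystander: white eraser, 22 x 45 x 13 mm; origin at its underside
- brush: bystander: wooden brush, 190 mm long; origin at its underside, lying along its x
- charger: bystander: white charger block, 50 x 50 x 28 mm; origin at its underside
There are look-alikes about, which are no part of the job. What is shaped like the scoop but green or orange is not meant.

How it is judged (in metres and radians):
On the way:
1. at least one bead lies in the scoop's pan, lifted clear of the tray (((x of bead0 in the frame of scoop between -0.033 and 0.038 m and y of bead0 in the frame of scoop between -0.035 and 0.035 m and z of bead0 in the frame of scoop between 0.005 and 0.035 m and height (world z) of bead0 above 0.065 m) or (x of bead1 in the frame of scoop between -0.033 and 0.038 m and y of bead1 in the frame of scoop between -0.035 and 0.035 m and z of bead1 in the frame of scoop between 0.005 and 0.035 m and height (world z) of bead1 above 0.065 m) or (x of bead2 in the frame of scoop between -0.033 and 0.038 m and y of bead2 in the frame of scoop between -0.035 and 0.035 m and z of bead2 in the frame of scoop between 0.005 and 0.035 m and height (world z) of bead2 above 0.065 m) or (x of bead3 in the frame of scoop between -0.033 and 0.038 m and y of bead3 in the frame of scoop between -0.035 and 0.035 m and z of bead3 in the frame of scoop between 0.005 and 0.035 m and height (world z) of bead3 above 0.065 m) or (x of bead4 in the frame of scoop between -0.033 and 0.038 m and y of bead4 in the frame of scoop between -0.035 and 0.035 m and z of bead4 in the frame of scoop between 0.005 and 0.035 m and height (world z) of bead4 above 0.065 m) or (x of bead5 in the frame of scoop between -0.033 and 0.038 m and y of bead5 in the frame of scoop between -0.035 and 0.035 m and z of bead5 in the frame of scoop between 0.005 and 0.035 m and height (world z) of bead5 above 0.065 m))), for 0.2 s.
At the end, for the whole second after the job is handed in: At least 4 beads in the bowl (centre within 60 mm of its axis, below 70 mm), all others in the tray; bowl at rest, upright within 0.12 rad; scoop released, at rest on the mat, flat within 0.1 rad, pan centre within 45 mm of the mat's centre, underside under 10 mm above the desk (((horizontal distance between each of bead0, bead1, bead2, bead3 and bowl below 0.06 m and height (world z) of each of bead0, bead1, bead2, bead3 below 0.07 m) or (horizontal distance between each of bead0, bead1, bead2, bead4 and bowl below 0.06 m and height (world z) of each of bead0, bead1, bead2, bead4 below 0.07 m) or (horizontal distance between each of bead0, bead1, bead2, bead5 and bowl below 0.06 m and height (world z) of each of bead0, bead1, bead2, bead5 below 0.07 m) or (horizontal distance between each of bead0, bead1, bead3, bead4 and bowl below 0.06 m and height (world z) of each of bead0, bead1, bead3, bead4 below 0.07 m) or (horizontal distance between each of bead0, bead1, bead3, bead5 and bowl below 0.06 m and height (world z) of each of bead0, bead1, bead3, bead5 below 0.07 m) or (horizontal distance between each of bead0, bead1, bead4, bead5 and bowl below 0.06 m and height (world z) of each of bead0, bead1, bead4, bead5 below 0.07 m) or (horizontal distance between each of bead0, bead2, bead3, bead4 and bowl below 0.06 m and height (world z) of each of bead0, bead2, bead3, bead4 below 0.07 m) or (horizontal distance between each of bead0, bead2, bead3, bead5 and bowl below 0.06 m and height (world z) of each of bead0, bead2, bead3, bead5 below 0.07 m) or (horizontal distance between each of bead0, bead2, bead4, bead5 and bowl below 0.06 m and height (world z) of each of bead0, bead2, bead4, bead5 below 0.07 m) or (horizontal distance between each of bead0, bead3, bead4, bead5 and bowl below 0.06 m and height (world z) of each of bead0, bead3, bead4, bead5 below 0.07 m) or (horizontal distance between each of bead1, bead2, bead3, bead4 and bowl below 0.06 m and height (world z) of each of bead1, bead2, bead3, bead4 below 0.07 m) or (horizontal distance between each of bead1, bead2, bead3, bead5 and bowl below 0.06 m and height (world z) of each of bead1, bead2, bead3, bead5 below 0.07 m) or (horizontal distance between each of bead1, bead2, bead4, bead5 and bowl below 0.06 m and height (world z) of each of bead1, bead2, bead4, bead5 below 0.07 m) or (horizontal distance between each of bead1, bead3, bead4, bead5 and bowl below 0.06 m and height (world z) of each of bead1, bead3, bead4, bead5 below 0.07 m) or (horizontal distance between each of bead2, bead3, bead4, bead5 and bowl below 0.06 m and height (world z) of each of bead2, bead3, bead4, bead5 below 0.07 m)) and ((horizontal distance between bead0 and bowl below 0.06 m and height (world z) of bead0 below 0.07 m) or (x of bead0 in the frame of station between -0.078 and 0.078 m and y of bead0 in the frame of station between -0.045 and 0.045 m and height (world z) of bead0 below 0.06 m)) and ((horizontal distance between bead1 and bowl below 0.06 m and height (world z) of bead1 below 0.07 m) or (x of bead1 in the frame of station between -0.078 and 0.078 m and y of bead1 in the frame of station between -0.045 and 0.045 m and height (world z) of bead1 below 0.06 m)) and ((horizontal distance between bead2 and bowl below 0.06 m and height (world z) of bead2 below 0.07 m) or (x of bead2 in the frame of station between -0.078 and 0.078 m and y of bead2 in the frame of station between -0.045 and 0.045 m and height (world z) of bead2 below 0.06 m)) and ((horizontal distance between bead3 and bowl below 0.06 m and height (world z) of bead3 below 0.07 m) or (x of bead3 in the frame of station between -0.078 and 0.078 m and y of bead3 in the frame of station between -0.045 and 0.045 m and height (world z) of bead3 below 0.06 m)) and ((horizontal distance between bead4 and bowl below 0.06 m and height (world z) of bead4 below 0.07 m) or (x of bead4 in the frame of station between -0.078 and 0.078 m and y of bead4 in the frame of station between -0.045 and 0.045 m and height (world z) of bead4 below 0.06 m)) and ((horizontal distance between bead5 and bowl below 0.06 m and height (world z) of bead5 below 0.07 m) or (x of bead5 in the frame of station between -0.078 and 0.078 m and y of bead5 in the frame of station between -0.045 and 0.045 m and height (world z) of bead5 below 0.06 m)) and angle between bowl's own z axis and vertical below 0.12 rad and linear speed of each of bowl, scoop below 0.03 m/s and horizontal distance between scoop and mat below 0.045 m and height (world z) of scoop below 0.01 m and angle between scoop's own z axis and vertical below 0.1 rad); the robot touches nothing.
It fails at once if the fingers touch a bead (over 0.5 N) (contact force between the fingers and bead0 above 0.5 N or contact force between the fingers and bead1 above 0.5 N or contact force between the fingers and bead2 above 0.5 N or contact force between the fingers and bead3 above 0.5 N or contact force between the fingers and bead4 above 0.5 N or contact force between the fingers and bead5 above 0.5 N).
It fails at once if the arm or fingers strike the shelf or tray (over 20 N) (contact force between any of the arm, the fingers and station above 20 N).
It fails at once if the scoop is rammed into the tray or shelf (over 90 N) (contact force between scoop and station above 90 N).
It fails at once if the bowl is tipped (over 0.35 rad) or shifted more than 40 mm (angle between bowl's own z axis and vertical above 0.35 rad or distance of bowl from where it was at the start of the episode above 0.04 m).
It fails at once if another thing on the desk is shifted more than 30 mm (distance of any of mug, eraser, brush, charger from where it was at the start of the episode above 0.03 m).
It also fails if it takes over 64 s, if anything falls off the work surface, if the arm or the gripper's body presses on something with over 40 N, if the wrist force passes 120 N, or if a joint passes its speed limit or range.

## Working session

There is one attempt and no reset: what is moved stays moved. The work goes in short steps, Python scripts to look and compute and a tool call to move; the robot and the scene stay as the last step left them, time stands still between calls to the robot, and variables do not carry over. Pictures are saved under pics/ and viewed, at most 10 in all, crops included, and the job is handed in when it is done.

Besides the shell and the picture viewer there is one more tool, called after "Emit:" by a JSON object that holds its "name" and its "arguments". play_rows: Moves the arm, as the interface text tells. Its arguments: {"type":"object","properties":{"moves":{"type":"array","items":{"type":"array","items":{"type":"array","items":{"type":"number"}}}},"fingers":{"type":"number"}},"required":["moves"]}

```bash
mkdir -p pics
cat > h.py <<'E'
import numpy as np, cv2
from rig import bot
def ray(c,p):
    R=np.array(c["R"]);t=np.array(c["t"])
    d=R.T@np.array([(p[0]-c["cx"])/c["fx"],(p[1]-c["cy"])/c["fy"],1.]);return -R.T@t,d
def onz(c,p,z):
    o,d=ray(c,p);return o+d*(z-o[2])/d[2]
def tri(c1,p1,c2,p2):
    A=np.zeros((3,3));b=np.zeros(3);L=[]
    for c,p in((c1,p1),(c2,p2)):
        o,d=ray(c,p);d=d/np.linalg.norm(d);M=np.eye(3)-np.outer(d,d);A+=M;b+=M@o;L.append((M,o))
    X=np.linalg.solve(A,b);return X,[np.linalg.norm(M@(X-o))for M,o in L]
def proj(c,X):
    q=np.array(c["R"])@X+np.array(c["t"]);return [c["fx"]*q[0]/q[2]+c["cx"],c["fy"]*q[1]/q[2]+c["cy"]]
E
python3 - <<'E'
from h import *
np.set_printoptions(precision=3,suppress=True)
S={n:bot.capture(n) for n in("top","side")}
for n,c in S.items():
    cv2.imwrite(f"pics/{n}.png",c["image"])
    print(n,"cam",-np.array(c["R"]).T@np.array(c["t"]),c["fx"])
    for q in["station","shelf_edge","mat","scoop","scoop_lip","scoop_grip","bowl","bead0","mug","eraser","brush","charger"]:
        for r in bot.pinpoint(c,q)[:7]: print(q,np.round(r["centre"],1),round(r["confidence"],2),onz(c,r["centre"],0.0))
E
```

```text
top cam [ 0.102 -0.079  1.665] 497.7756778991892
shelf_edge [215.2 163.1] 0.87 [0.644 0.104 0.   ]
mat [330.7 225.4] 0.93 [ 0.426 -0.296  0.   ]
scoop [321.3 294.8] 0.93 [ 0.192 -0.261  0.   ]
scoop [404.8 214.3] 0.83 [ 0.467 -0.551  0.   ]
scoop [333.4 225.8] 0.81 [ 0.424 -0.305  0.   ]
scoop [396.4 269.9] 0.79 [ 0.276 -0.513  0.   ]
scoop [215.5 163.5] 0.54 [0.642 0.103 0.   ]
scoop_lip [406.4 274.4] 0.94 [ 0.262 -0.545  0.   ]
scoop_lip [321.1 224.1] 0.93 [ 0.43  -0.263  0.   ]
scoop_lip [401.7 201.3] 0.7 [ 0.512 -0.543  0.   ]
scoop_lip [317.6 303.1] 0.67 [ 0.165 -0.248  0.   ]
scoop_grip [379.1 260. ] 0.82 [ 0.309 -0.456  0.   ]
scoop_grip [337.2 272.7] 0.78 [ 0.265 -0.315  0.   ]
scoop_grip [354.8 230.5] 0.77 [ 0.409 -0.378  0.   ]
scoop_grip [409.3 233.5] 0.68 [ 0.4   -0.563  0.   ]
bowl [287.7 165.9] 0.86 [ 0.636 -0.15   0.   ]
mug [144.6 206.9] 0.92 [0.484 0.341 0.   ]
eraser [274.8 202.3] 0.56 [ 0.505 -0.105  0.   ]
brush [139.1 171.3] 0.7 [0.611 0.368 0.   ]
charger [275.  223.8] 0.63 [ 0.429 -0.106  0.   ]
side cam [-0.076 -0.967  1.188] 476.4942010934053
station [290.4 2
[... 587 characters left out ...]
 0.65 [ 0.432 -0.251  0.   ]
scoop_grip [303.5 349.5] 0.89 [ 0.314 -0.413  0.   ]
scoop_grip [356.6 365.5] 0.75 [ 0.413 -0.524  0.   ]
scoop_grip [264.7 319.1] 0.73 [ 0.268 -0.274  0.   ]
scoop_grip [320.  307.7] 0.61 [ 0.429 -0.32   0.   ]
bead0 [287.3 192.4] 0.56 [0.602 0.169 0.   ]
bead0 [272.9 193.6] 0.56 [0.552 0.189 0.   ]
bead0 [288.8 193.7] 0.54 [0.603 0.16  0.   ]
bead0 [277.9 194.4] 0.49 [0.566 0.176 0.   ]
bead0 [282.2 194.6] 0.39 [0.58  0.167 0.   ]
bead0 [283.8 195.1] 0.38 [0.583 0.162 0.   ]
mug [343.6 246.6] 0.46 [ 0.629 -0.157  0.   ]
eraser [303.8 248.8] 0.39 [ 0.509 -0.099  0.   ]
brush [261.  163.4] 0.49 [0.598 0.37  0.   ]
charger [277.3 257.1] 0.65 [ 0.415 -0.087  0.   ]
```

View pics/top.png

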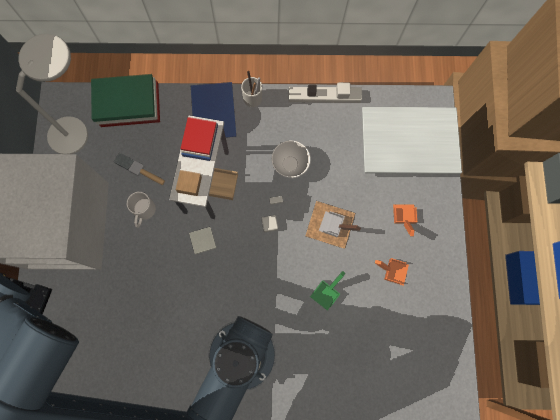

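View pics/side.png

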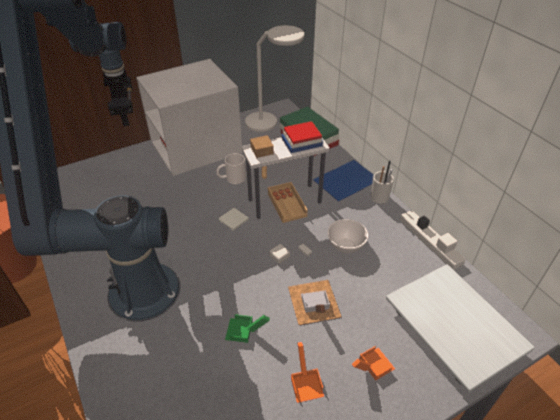

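Run:
```python
from h import *
np.set_printoptions(precision=3,suppress=True)
t=bot.capture("top");s=bot.capture("side")
cr=lambda c,x,y,w,h:cv2.resize(c["image"][y:y+h,x:x+w],(400,300),interpolation=cv2.INTER_CUBIC)
im=np.vstack([np.hstack([cr(t,160,110,120,90),cr(s,240,140,100,75)]),np.hstack([cr(t,300,190,100,75),cr(s,280,270,80,60)])])
cv2.imwrite("pics/crop.png",im)
for n,a,b in[("lip",(321.1,224.1),(308.6,290.6)),("grip",(354.8,230.5),(320,307.7)),("scoop",(333.4,225.8),(311.7,301.2)),("mat",(330.7,225.4),(315.9,298.9)),("edge",(215.2,163.1),(292,158.8))]:
    print(n,*tri(t,a,s,b))
for n,c in(("top",t),("side",s)):
    for q in("station","mat","scoop","bowl","bead0"):
        for r in bot.silhouettes(c,q)[:6]:
            m=r["pixels"].astype(np.uint8);k,_=cv2.findContours(m,0,2);k=max(k,key=cv2.contourArea)
            print(n,q,round(r["confidence"],2),np.round(r["centre"],1),m.sum(),[[np.round(v,1) for v in cv2.minAreaRect(k)[:2]],round(cv2.minAreaRect(k)[2],1)])
    for i,r in enumerate(bot.search_frame(c,"bead0")): print(n,"b",r["centre"],r["confidence"],onz(c,r["centre"],.015))
```

```text
lip [ 0.426 -0.261  0.017] [np.float64(0.0006281891219695484), np.float64(0.0006281891219694862)]
grip [ 0.394 -0.364  0.08 ] [np.float64(0.0004765458507677849), np.float64(0.0004765458507677335)]
scoop [ 0.416 -0.301  0.02 ] [np.float64(0.0045282728008625445), np.float64(0.004528272800862636)]
mat [ 0.426 -0.295  0.014] [np.float64(0.003191317564920307), np.float64(0.0031913175649203214)]
edge [0.567 0.079 0.233] [np.float64(0.0015724651725324912), np.float64(0.001572465172532611)]
top station 0.75 [201.6 170.6] 4283 [[array([206.7, 167.7]), array([63.1, 97.7])], 11.3]
top mat 0.91 [320.4 223. ] 1052 [[array([330. , 223.9]), array([41.8, 38. ])], 17.1]
top mat 0.7 [272.6 203. ] 69 [[array([275., 200.]), array([ 6., 12.])], 90.0]
top scoop 0.76 [325.8 292.9] 466 [[array([329.4, 288.1]), array([21.4, 36.3])], 33.7]
top scoop 0.7 [395.5 268. ] 553 [[array([390.1, 268.9]), array([33.2, 23.9])], 15.3]
top scoop 0.57 [408.  216.2] 518 [[array([405. , 219.5]), array([31., 24.])], 90.0]
top scoop 0.55 [199.9 170.1] 4241 [[array([207.4, 167.8]), array([62.4, 98. ])], 12.7]
top scoop 0.23 [31
[... 318 characters left out ...]
 75.3]
side station 0.28 [278.8 254.4] 271 [[array([279.5, 253. ]), array([19.1, 16.3])], 45.0]
side mat 0.69 [315.7 308.6] 1303 [[array([314.6, 301.4]), array([40.8, 48.3])], 80.5]
side scoop 0.97 [315.4 301.6] 487 [[array([316.3, 302.4]), array([21.8, 26.3])], 78.7]
side scoop 0.86 [375.7 362.5] 766 [[array([372.4, 364.8]), array([31.4, 30.9])], 51.3]
side scoop 0.64 [305.  382.4] 995 [[array([304.5, 371.3]), array([57.7, 29.4])], 78.7]
side scoop 0.57 [245.7 323.9] 830 [[array([247.5, 327.5]), array([27., 45.])], 90.0]
side bowl 0.59 [346.7 233.9] 1060 [[array([346.8, 234.9]), array([39.8, 33.1])], 26.6]
side bead0 0.62 [349.8 235.4] 1096 [[array([348. , 235.5]), array([33., 38.])], 90.0]
```

View pics/crop.png

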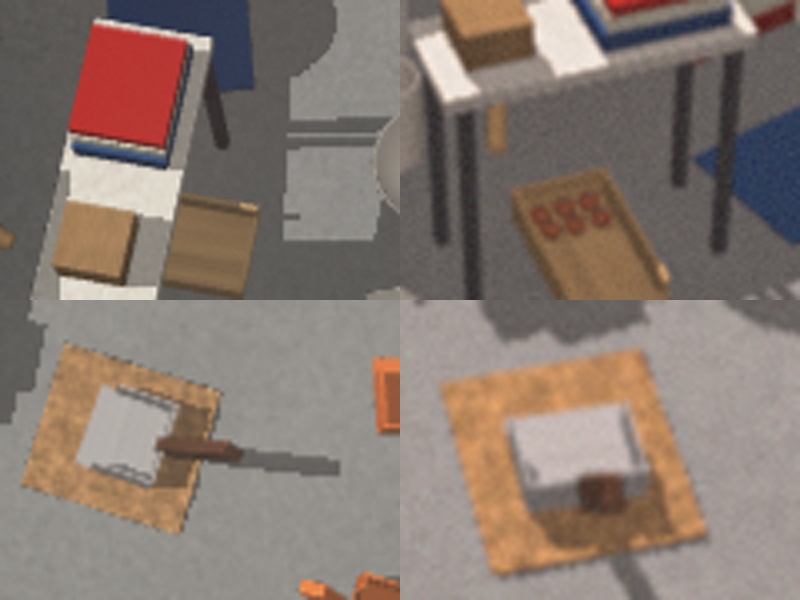

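```bash
cat > fit.py <<'E'
from h import *
from scipy.optimize import minimize
from scipy.ndimage import map_coordinates as mc
def grads(c,sig):
    g=[]
    im=cv2.GaussianBlur(c["image"].astype(np.float32),(0,0),sig)
    return [(cv2.Sobel(im[...,k],-1,1,0),cv2.Sobel(im[...,k],-1,0,1)) for k in range(3)]
def pose(p,P):
    a=p[2];return np.c_[np.cos(a)*P[:,0]-np.sin(a)*P[:,1]+p[0],np.sin(a)*P[:,0]+np.cos(a)*P[:,1]+p[1],P[:,2]]
def projN(c,X):
    q=X@np.array(c["R"]).T+np.array(c["t"]);return np.c_[c["fx"]*q[:,0]/q[:,2]+c["cx"],c["fy"]*q[:,1]/q[:,2]+c["cy"]]
def score(p,segs,cams,G):
    tot=0
    for k,c in cams.items():
        for a,b in segs[k]:
            P=projN(c,pose(p,np.linspace(a,b,25)));d=P[-1]-P[0];L=np.linalg.norm(d);n=np.array([-d[1],d[0]])/L
            v=np.sqrt(sum((mc(gx,P.T[::-1],order=1)*n[0]+mc(gy,P.T[::-1],order=1)*n[1])**2 for gx,gy in G[k]))
            tot+=np.minimum(v,150).mean()*min(L,60)
    return -tot
def fit(p0,segs,cams,tag,rng=(.02,.02,.12)):
    p=np.array(p0,float);r=np.random.default_rng(0)
    for sig,w in((2.,1.),(.8,.3)):
        G={k:grads(c,sig) for k,c in cams.items()};best=None
        for i in range(25):
            q=p+(r.uniform(-1,1,3)*np.array(rng)*w if i else 0)
            m=minimize(score,q,(segs,cams,G),method="Nelder-Mead",options=dict(xatol=1e-4,fatol=.5,initial_simplex=q+np.vstack([np.zeros(3),np.diag([.006,.006,.04])])))
            if best is None or m.fun<best.fun:best=m
        p=best.x
    print(tag,np.round(p[:2],4),"yaw",round(np.degrees(p[2]),1),round(best.fun));return p
def draw(im,k,c,p,segs,s,x0,y0,col=(0,255,0)):
    for a,b in segs[k]:
        P=projN(c,pose(p,np.array([a,b])));P=((P-[x0,y0]+.5)*s).astype(int)
        cv2.line(im,tuple(map(int,P[0])),tuple(map(int,P[1])),col,1)
def rect(x0,x1,y0,y1,z):
    A=[np.array(v+(z,)) for v in((x0,y0),(x1,y0),(x1,y1),(x0,y1))];return [(A[i],A[(i+1)%4]) for i in range(4)]
V=lambda *a:np.array(a)/1000
mat=rect(-.07,.07,-.065,.065,.004);MAT={"top":mat,"side":mat}
z=4
sc=[(V(33,-36,z+1),V(33,36,z+1)),(V(-33,-36,z+26),V(-33,36,z+26)),(V(-33,36,z+24),V(19,36,z+24)),(V(-33,-36,z+24),V(19,-36,z+24)),(V(19,36,z),V(33,36,z)),(V(19,-36,z),V(33,-36,z))]
SC={"top":sc,"side":sc}
T=[(V(-80,-46.5,34),V(80,-46.5,34)),(V(-80,46.5,34),V(80,46.5,34)),(V(80,-46.5,34),V(80,46.5,34)),(V(-80,-46.5,14),V(-80,46.5,14)),(V(-80,-46.5,0),V(-80,46.5,0))]
B=rect(-.033,.077,-.135,.135,.246)
ST={"top":[(V(-80,-46.5,34),V(-33,-46.5,34)),(V(-80,46.5,34),V(-33,46.5,34)),T[3],T[4],(V(-33,-135,230),V(-33,135,230))]+B,
 "side":[T[0],T[1],T[2],T[3],(V(-33,-135,230),V(-33,135,230))]+B[:1]+[B[3]]}
cir=lambda r,z:[(V(r*np.cos(a),r*np.sin(a),z),V(r*np.cos(a+.2618),r*np.sin(a+.2618),z)) for a in np.arange(24)*.2618]
BO={"top":cir(66,62),"side":cir(66,62)}
E
python3 - <<'E'
from fit import *
C={n:bot.capture(n) for n in("top","side")}
D={}
for tag,p0,S in(("mat",(.43,-.293,1.27),MAT),("scoop",(.418,-.295,1.27),SC),("station",(.574,.111,1.34),ST),("bowl",(.62,-.145,0),BO)):
    D[tag]=fit(p0,S,C,tag)
    for k in C: fit(D[tag],S,{k:C[k]},tag+k,(.008,.008,.05))
np.save("poses.npy",D)
def pan(k,x,y,w,h,items):
    c=C[k];im=cv2.resize(c["image"][y:y+h,x:x+w],(400,300),interpolation=cv2.INTER_CUBIC)
    for t,S in items: draw(im,k,c,D[t],S,400/w,x,y)
    return im
sm=[("mat",MAT),("scoop",SC)];sb=[("station",ST),("bowl",BO)]
cv2.imwrite("pics/fit.png",np.vstack([np.hstack([pan("top",165,105,160,120,sb),pan("side",240,140,140,105,sb)]),np.hstack([pan("top",300,190,80,60,sm),pan("side",280,270,80,60,sm)])]))
E
```

```text
mat [ 0.4261 -0.2934] yaw 72.2 -41624
mattop [ 0.429  -0.2938] yaw 72.6 -21166
matside [ 0.4237 -0.2951] yaw 71.6 -24077
scoop [ 0.4258 -0.2951] yaw 68.0 -23117
scooptop [ 0.4308 -0.2955] yaw 70.4 -11201
scoopside [ 0.4246 -0.2953] yaw 70.5 -12259
station [0.5673 0.1125] yaw 79.5 -70674
stationtop [0.573  0.1123] yaw 80.2 -46299
stationside [0.5667 0.1167] yaw 82.5 -27816
bowl [ 0.639  -0.1595] yaw -8.3 -26176
bowltop [ 0.6393 -0.1603] yaw -5.0 -13885
bowlside [ 0.6348 -0.162 ] yaw 2.9 -12631
```

View pics/fit.png

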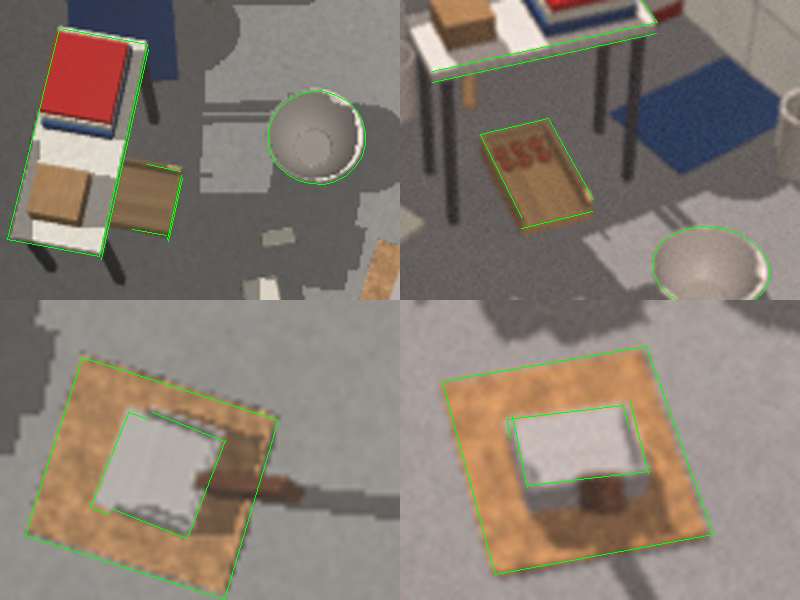

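```bash
cat > plan.py <<'E'
from h import *
from scipy.linalg import logm,expm
from scipy.spatial.transform import Rotation as Ro
np.set_printoptions(precision=4,suppress=True)
def T(R,p):
    M=np.eye(4);M[:3,:3]=R;M[:3,3]=p;return M
def cur():
    s=bot.read_state();return T(np.array(s["tcp_rot"]),np.array(s["position"])),s
L=np.radians(35)
def grip(sy): # tool in scoop frame
    z=np.array([np.sin(L),0,-np.cos(L)]);y=np.array([0,sy,0]);x=np.cross(y,z)
    return T(np.c_[x,y,z],np.array([-.072,0,.068])+.005*z)
def scoop(x,y,z,yaw,pitch=0): # pitch deg, + = lip up
    return T((Ro.from_euler("z",yaw,degrees=True)*Ro.from_euler("y",-pitch,degrees=True)).as_matrix(),[x,y,z])
def rows(A,B,n=None):
    D=np.linalg.inv(A)@B;d=np.linalg.norm(D[:3,3])*1000;a=np.degrees(Ro.from_matrix(D[:3,:3]).magnitude())
    n=n or int(np.ceil(max(d/35,a/6,1)))
    S=expm(np.real(logm(D))/n);r=np.r_[S[:3,3]*1000,Ro.from_matrix(S[:3,:3]).as_rotvec()]
    print(f"{d:.0f}mm {a:.0f}deg n={n}",np.round(r[:3],1).tolist()+np.round(r[3:],4).tolist());return n
def wrist(R,q1,a):
    M=(Ro.from_euler("z",q1,degrees=True)*Ro.from_euler("y",a,degrees=True)).as_matrix().T@R
    return [Ro.from_matrix(M).as_euler("ZYZ",degrees=True)]
E
python3 - <<'E'
from plan import *
M,s=cur();print(M,s["joint_positions"],s["opening"],s["time_s"])
q=s["joint_positions"];print("wrist model",wrist(M[:3,:3],q[0],q[1]+q[2]))
for n,a,b in[("orange B grip",(379.1,260),(303.5,349.5)),("orange A grip",(409.3,233.5),(356.6,365.5))]:
    print(n,tri(bot.capture("top"),a,bot.capture("side"),b))
S=scoop(.4274,-.2945,.004,71)
for sy in(1,-1):
    G=S@grip(sy);print(sy,G,wrist(G[:3,:3],-42,115))
    St=scoop(.569+.037*np.cos(1.4),.1135+.037*np.sin(1.4),.01,80)@grip(sy);print("tray",St[:3,3],wrist(St[:3,:3],10,115))
    Sb=scoop(.64,-.16,.09,80,-55)@grip(sy);print("bowl",Sb[:3,3],wrist(Sb[:3,:3],-20,115))
E
```

```text
[[-0.9597  0.281  -0.      0.1755]
 [ 0.281   0.9597 -0.      0.5998]
 [ 0.     -0.     -1.      0.2365]
 [ 0.      0.      0.      1.    ]] [ 63.4557  30.2234  82.0883   0.0012  67.6891 -10.2251] 0.9995785149621316 2.1
wrist model [array([ 0.0012, 67.6891, 79.7749])]
orange B grip (array([ 0.298 , -0.4415,  0.0601]), [np.float64(0.0035031713199656415), np.float64(0.0035031713199657408)])
orange A grip (array([ 0.3895, -0.5457,  0.0581]), [np.float64(0.0001708426666241109), np.float64(0.0001708426666241677)])
1 [[-0.2667 -0.9455  0.1867  0.4049]
 [-0.7745  0.3256  0.5423 -0.3599]
 [-0.5736  0.     -0.8192  0.0679]
 [ 0.      0.      0.      1.    ]] [array([  32.2401,   81.7743, -122.5489])]
tray [0.5633 0.0819 0.0739] [array([ 39.258 ,  58.4002, -89.2255])]
bowl [ 0.6422 -0.1475  0.1833] [array([-22.1712,  63.1948, -90.2146])]
-1 [[ 0.2667  0.9455  0.1867  0.4049]
 [ 0.7745 -0.3256  0.5423 -0.3599]
 [ 0.5736  0.     -0.8192  0.0679]
 [ 0.      0.      0.      1.    ]] [array([32.2401, 81.7743, 57.4511])]
tray [0.5633 0.0819 0.0739] [array([39.258 , 58.4002, 90.7745])]
bowl [ 0.6422 -0.1475  0.1833] [array([-22.1712,  63.1948,  89.7854])]
```

```bash
cat >> plan.py <<'E'
def path(A,wps,step=40,ang=6.5):
    """straight lines + slerp through waypoints (4x4); prints groups of 5 rows"""
    out=[];C=A.copy()
    for B in wps:
        P0=C.copy();dr=Ro.from_matrix(P0[:3,:3].T@B[:3,:3]).as_rotvec();d=np.linalg.norm(B[:3,3]-P0[:3,3])*1000
        n=int(np.ceil(max(d/step,np.degrees(np.linalg.norm(dr))/ang,1)))
        for i in range(1,n+1):
            Q=T(P0[:3,:3]@Ro.from_rotvec(dr*i/n).as_matrix(),P0[:3,3]+(B[:3,3]-P0[:3,3])*i/n)
            D=np.linalg.inv(C)@Q
            r=np.r_[np.round(D[:3,3]*1000,1),np.round(Ro.from_matrix(D[:3,:3]).as_rotvec(),3)]
            out.append((r+0).tolist());C=C@T(Ro.from_rotvec(r[3:]).as_matrix(),r[:3]/1000)
    for i in range(0,len(out),5): print(str(out[i:i+5]).replace(" ","").replace(".0,",",").replace(".0]","]"))
def mid(A,B,f,p): return T(A[:3,:3]@Ro.from_rotvec(f*Ro.from_matrix(A[:3,:3].T@B[:3,:3]).as_rotvec()).as_matrix(),p)
E
python3 - <<'E'
from plan import *
A,s=cur();G=scoop(.4274,-.2945,.004,71)@grip(-1)
P=G.copy();P[:3,3]-=.12*G[:3,2]
for f,q in((.3,40),(.65,0)): print(wrist(mid(A,G,f,[0,0,0])[:3,:3],q,112))
path(A,[mid(A,G,.25,[.33,.42,.45]),mid(A,G,.6,[.48,0,.42]),P])
E
```

```text
[array([11.6528, 63.3204, 78.4427])]
[array([26.0659, 69.1341, 65.7475])]
[[-24.8,-16.1,-26.7,-0.015,0.015,0.049],[-25.2,-14.6,-27.3,-0.016,0.014,0.049],[-25.5,-12.8,-27.8,-0.015,0.015,0.048],[-25.6,-11.2,-28.5,-0.016,0.015,0.049],[-25.7,-9.4,-28.9,-0.015,0.014,0.049]]
[[-25.8,-7.8,-29.5,-0.015,0.015,0.049],[-25.6,-6.1,-30,-0.016,0.015,0.049],[-25.4,-4.3,-30.4,-0.015,0.015,0.049],[-31.6,-19.4,-3.8,-0.014,0.014,0.046],[-32.3,-17.9,-4.5,-0.015,0.013,0.045]]
[[-33.1,-16.3,-5.2,-0.014,0.014,0.046],[-33.7,-14.7,-5.8,-0.015,0.014,0.045],[-34.3,-13.1,-6.6,-0.014,0.013,0.046],[-34.7,-11.4,-7.2,-0.014,0.014,0.045],[-35.1,-9.7,-7.8,-0.015,0.014,0.046]]
[[-35.4,-8,-8.4,-0.014,0.013,0.045],[-35.6,-6.3,-9,-0.014,0.014,0.046],[-35.7,-4.5,-9.6,-0.015,0.014,0.045],[-35.7,-2.7,-10.1,-0.014,0.013,0.046],[-35.7,-0.9,-10.6,-0.015,0.014,0.045]]
[[-33.1,-19.5,5.5,-0.015,0.014,0.048],[-34.1,-18,4.8,-0.015,0.015,0.048],[-34.9,-16.4,3.9,-0.015,0.014,0.048],[-35.8,-14.7,3.3,-0.015,0.015,0.048],[-36.4,-13.1,2.5,-0.016,0.014,0.048]]
[[-37.1,-11.3,1.8,-0.015,0.015,0.049],[-37.6,-9.5,1,-0.015,0.014,0.048],[-38.1,-7.7,0.4,-0.015,0.015,0.048],[-38.3,-5.8,-0.2,-0.015,0.014,0.048],[-38.6,-4.1,-0.9,-0.015,0.015,0.048]]
[[-38.7,-2.1,-1.5,-0.015,0.014,0.048],[-38.8,-0.2,-2.1,-0.016,0.015,0.048],[-38.7,1.6,-2.6,-0.015,0.014,0.048]]
```

Emit:
{"name": "play_rows", "arguments": {"moves": [[[-25,-16,-27,-0.015,0.015,0.049],[-25,-15,-27,-0.015,0.015,0.049],[-25,-13,-28,-0.015,0.015,0.049],[-26,-11,-28,-0.015,0.015,0.049],[-26,-9,-29,-0.015,0.015,0.049]]], "fingers": 0.3}}

```text
time_s: 2.8
position: [0.2729, 0.4865, 0.3708]
tcp_rot: [[-0.86, 0.508, -0.039], [0.503, 0.859, 0.099], [0.084, 0.066, -0.994]]
force: [1.3, 0.8, -0.2]
opening: 0.678
grasp_force: 0.0
```

Emit:
{"name": "play_rows", "arguments": {"moves": [[[-26,-8,-30,-0.015,0.015,0.049],[-26,-6,-30,-0.015,0.015,0.049],[-25,-4,-30,-0.015,0.015,0.049],[-32,-19,-4,-0.015,0.014,0.046],[-32,-18,-4,-0.015,0.014,0.045]]]}}

```text
time_s: 3.3
position: [0.357, 0.3493, 0.4459]
tcp_rot: [[-0.713, 0.699, -0.048], [0.679, 0.706, 0.202], [0.175, 0.112, -0.978]]
force: [0.8, 0.1, -0.5]
opening: 0.649
grasp_force: 0.0
```

Emit:
{"name": "play_rows", "arguments": {"moves": [[[-33,-16,-5,-0.014,0.014,0.046],[-34,-15,-6,-0.015,0.014,0.045],[-34,-13,-7,-0.014,0.014,0.046],[-35,-11,-7,-0.014,0.014,0.045],[-35,-10,-8,-0.015,0.014,0.046]]]}}

```text
time_s: 3.8
position: [0.4188, 0.1738, 0.4325]
tcp_rot: [[-0.532, 0.846, -0.038], [0.802, 0.518, 0.298], [0.271, 0.128, -0.954]]
force: [0.1, -0.7, 0.3]
opening: 0.653
grasp_force: 0.0
```

Emit:
{"name": "play_rows", "arguments": {"moves": [[[-35,-8,-8,-0.014,0.014,0.046],[-36,-6,-9,-0.014,0.014,0.046],[-36,-5,-10,-0.015,0.014,0.045],[-36,-3,-10,-0.014,0.014,0.046],[-36,-1,-11,-0.015,0.014,0.045]]]}}

```text
time_s: 4.3
position: [0.4808, -0.0024, 0.4192]
tcp_rot: [[-0.325, 0.946, -0.003], [0.872, 0.301, 0.386], [0.366, 0.122, -0.923]]
force: [0.5, -0.5, -0.4]
opening: 0.647
grasp_force: 0.0
```

Emit:
{"name": "play_rows", "arguments": {"moves": [[[-33,-20,5,-0.015,0.015,0.048],[-34,-18,5,-0.015,0.015,0.048],[-35,-16,4,-0.015,0.015,0.048],[-36,-15,3,-0.015,0.015,0.048],[-36,-13,2,-0.015,0.015,0.048]]]}}

```text
time_s: 4.8
position: [0.4415, -0.1656, 0.3216]
tcp_rot: [[-0.093, 0.994, 0.054], [0.883, 0.057, 0.465], [0.459, 0.091, -0.884]]
force: [1.0, -0.3, 1.4]
opening: 0.651
grasp_force: 0.0
```

Emit:
{"name": "play_rows", "arguments": {"moves": [[[-37,-11,2,-0.015,0.015,0.048],[-38,-10,1,-0.015,0.015,0.048],[-38,-8,0,-0.015,0.015,0.048],[-38,-6,0,-0.015,0.015,0.048],[-39,-4,-1,-0.015,0.015,0.048]]]}}

```text
time_s: 5.3
position: [0.4029, -0.3289, 0.223]
tcp_rot: [[0.139, 0.982, 0.13], [0.83, -0.187, 0.525], [0.54, 0.035, -0.841]]
force: [-0.1, -0.6, -0.4]
opening: 0.651
grasp_force: 0.0
```

Run:
```python
from plan import *
A,s=cur();G=scoop(.4274,-.2945,.004,71)@grip(-1);P=G.copy();P[:3,3]-=.12*G[:3,2]
print(s["time_s"],A[:3,3],P[:3,3],s["joint_positions"],s["opening"]);path(A,[P]);
```

```text
5.3 [ 0.4029 -0.3289  0.223 ] [ 0.3825 -0.4249  0.1662] [-63.4398  32.7681  88.4201  20.6186  85.2075 -59.8445] 0.651227533895541
[[-37.8,-1.3,-1.8,-0.017,0.013,0.046],[-37.7,0.4,-2.2,-0.017,0.012,0.046],[-37.7,2.2,-2.7,-0.017,0.013,0.046]]
```

Emit:
{"name": "play_rows", "arguments": {"moves": [[[-38,-1,-2,-0.017,0.013,0.046],[-38,0,-2,-0.017,0.013,0.046],[-38,2,-3,-0.017,0.013,0.046]]]}}

```text
time_s: 5.6
position: [0.3822, -0.4257, 0.1658]
tcp_rot: [[0.266, 0.946, 0.187], [0.774, -0.325, 0.543], [0.575, 0.0, -0.818]]
force: [0.3, -0.3, 0.6]
opening: 0.651
grasp_force: 0.0
```

Emit:
{"name": "play_rows", "arguments": {"moves": [[[0,0,25,0,0,0],[0,0,25,0,0,0],[0,0,20,0,0,0]]]}}

```text
time_s: 5.9
position: [0.3953, -0.3859, 0.1081]
tcp_rot: [[0.265, 0.946, 0.186], [0.774, -0.324, 0.544], [0.575, -0.0, -0.818]]
force: [-0.3, -0.4, 0.5]
opening: 0.65
grasp_force: 0.0
```

Run:
```python
from plan import *
A,s=cur();G=scoop(.4274,-.2945,.004,71)@grip(-1)
path(A,[G])
C={n:bot.capture(n) for n in("top","side")}
# predicted grasp axis line (tool z from tcp to 60mm ahead) drawn in both
ims=[]
for k,(x,y) in(("top",(305,195)),("side",(270,265))):
    c=C[k];im=cv2.resize(c["image"][y:y+75,x:x+75],(400,400),interpolation=cv2.INTER_CUBIC);f=400/75
    pt=lambda X:tuple(int(v) for v in (np.array(proj(c,X))-[x,y]+.5)*f)
    cv2.line(im,pt(A[:3,3]),pt(A[:3,3]+.1*A[:3,2]),(0,255,0),1)
    for d in(-.006,.006):
        X=G[:3,3]+d*G[:3,1];cv2.line(im,pt(X-.022*G[:3,2]),pt(X+.063*G[:3,2]),(255,0,255),1)
    ims.append(im)
cv2.imwrite("pics/pre.png",np.hstack(ims))
```

```text
[[-0.2,0.3,24.4,-0.001,-0.001,0.001],[-0.2,0.3,24.4,0,-0.001,0]]
```

View pics/pre.png

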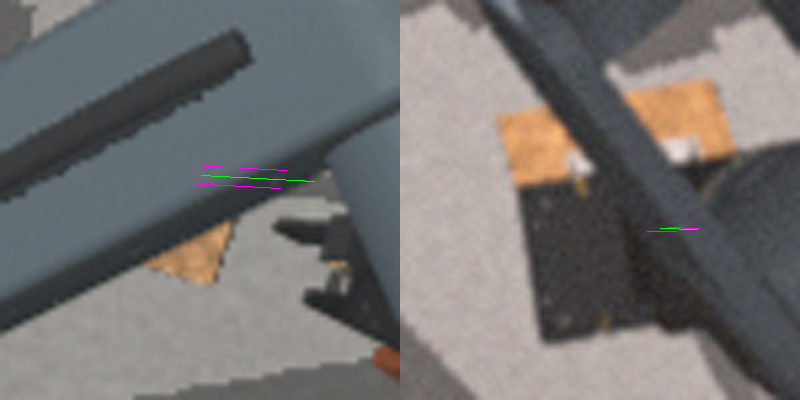

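Run:
```python
from plan import *
A,s=cur()
t=bot.capture("top");d=bot.capture("side")
for p in((308.5,325),(303.8,299.7)):
    X,e=tri(t,(368.8,244.7),d,p);print(X,e,"tool",(np.linalg.inv(A)@np.r_[X,1])[:3])
ims=[]
for c,(x,y) in((t,(270,160)),(d,(220,200))):
    im=cv2.resize(c["image"][y:y+160,x:x+120],(400,533),interpolation=cv2.INTER_CUBIC);f=400/120
    pt=lambda X:tuple(int(v) for v in (np.array(proj(c,(A@np.r_[X,1])[:3]))-[x,y]+.5)*f)
    for a,b in(((0,.04,0),(0,-.04,0)),((0,0,0),(0,0,-.1)),((0,.095,-.056),(0,-.095,-.056))): cv2.line(im,pt(a),pt(b),(0,255,0),1)
    ims.append(im)
cv2.imwrite("pics/pre2.png",np.hstack(ims))
```

```text
[ 0.3398 -0.4024  0.0923] [np.float64(0.006457455173817259), np.float64(0.006457455173817347)] tool [-0.0381 -0.0462 -0.008 ]
[ 0.3285 -0.3835  0.1895] [np.float64(0.0025561271187204363), np.float64(0.0025561271187204805)] tool [ 0.0297 -0.0633 -0.079 ]
```

View pics/pre2.png

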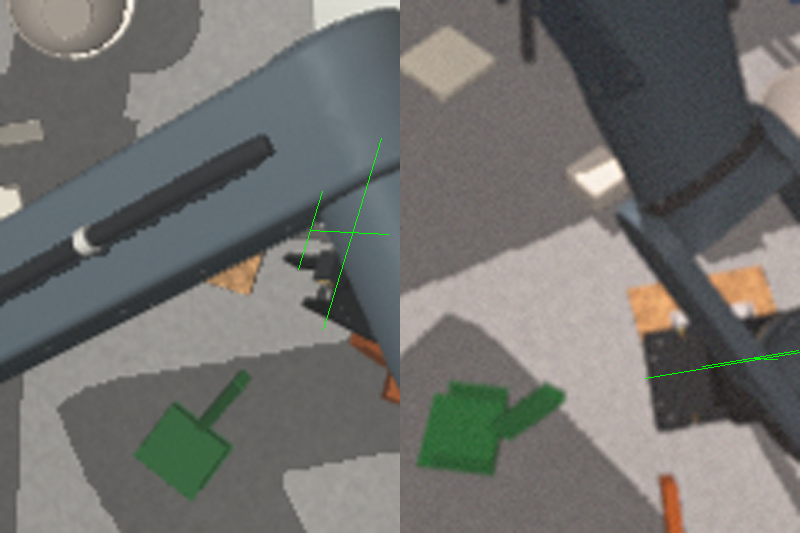

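Emit:
{"name": "play_rows", "arguments": {"moves": [[[0,0,16,0,-0.001,0],[0,0.5,16,0,-0.001,0],[0,0.5,17,0,0,0]]]}}

```text
time_s: 6.4
position: [0.4063, -0.362, 0.0702]
tcp_rot: [[0.264, 0.946, 0.187], [0.778, -0.324, 0.538], [0.57, 0.004, -0.822]]
force: [0.9, 0.2, -0.2]
opening: 0.649
grasp_force: 0.0
```

Emit:
{"name": "play_rows", "arguments": {"moves": [[[0,0,0,0,0,0],[0,0,0,0,0,0],[0,0,0,0,0,0],[0,0,0,0,0,0],[0,0,0,0,0,0]]], "fingers": -1}}

```text
time_s: 6.9
position: [0.4057, -0.3607, 0.0698]
tcp_rot: [[0.265, 0.946, 0.186], [0.776, -0.324, 0.541], [0.572, 0.001, -0.82]]
force: [0.5, 0.6, 0.2]
opening: 0.279
grasp_force: 0.0
```

Emit:
{"name": "play_rows", "arguments": {"moves": [[[0,0,0,0,0,0],[0,0,0,0,0,0]]]}}

```text
time_s: 7.1
position: [0.4057, -0.3601, 0.0694]
tcp_rot: [[0.265, 0.946, 0.186], [0.776, -0.323, 0.542], [0.573, 0.001, -0.82]]
force: [0.4, -0.6, 1.3]
opening: 0.136
grasp_force: 29.9
```

```bash
cat >> plan.py <<'E'
ST0=np.array([.569,.1135]);SYAW=80.
def st(x,y,z,pitch=0,dyaw=0):
    a=np.radians(SYAW);p=ST0+[np.cos(a)*x-np.sin(a)*y,np.sin(a)*x+np.cos(a)*y];return scoop(*p,z,SYAW+dyaw,pitch)
G0=grip(-1)
E
python3 - <<'E'
from plan import *
A,s=cur();U=A.copy();U[2,3]+=.12
path(A,[U,st(-.15,0,.11)@G0],step=30)
E
```

```text
[[13.7,0,-19.7,0,0,0],[13.8,0,-19.7,0,0,0],[13.7,0,-19.6,0,0,0],[13.8,0.1,-19.7,0,0,0],[13.7,0,-19.7,0,0,0]]
[[22.4,3.5,17.6,0.009,0,-0.013],[22.4,4,17.5,0.009,0,-0.012],[22.3,4.4,17.5,0.009,0,-0.013],[22.3,4.8,17.4,0.009,0,-0.013],[22.2,5.3,17.5,0.009,0.001,-0.012]]
[[22.1,5.7,17.3,0.008,0,-0.013],[22.1,6.2,17.4,0.009,0,-0.012],[22,6.5,17.2,0.009,0,-0.013],[21.8,7,17.3,0.009,0,-0.013],[21.8,7.4,17.1,0.009,0,-0.012]]
```

Emit:
{"name": "play_rows", "arguments": {"moves": [[[14,0,-20,0,0,0],[14,0,-20,0,0,0],[14,0,-20,0,0,0],[14,0,-20,0,0,0],[14,0,-20,0,0,0]]]}}

```text
time_s: 7.6
position: [0.4055, -0.3596, 0.1921]
tcp_rot: [[0.265, 0.946, 0.185], [0.776, -0.323, 0.542], [0.573, -0.0, -0.82]]
force: [0.2, -0.4, -0.7]
opening: 0.137
grasp_force: 29.9
```

Emit:
{"name": "play_rows", "arguments": {"moves": [[[22,4,18,0.009,0,-0.013],[22,4,18,0.009,0,-0.013],[22,4,18,0.009,0,-0.013],[22,5,17,0.009,0,-0.013],[22,5,17,0.009,0,-0.013]]]}}

```text
time_s: 8.1
position: [0.4682, -0.2308, 0.182]
tcp_rot: [[0.202, 0.969, 0.142], [0.795, -0.247, 0.555], [0.572, 0.0, -0.82]]
force: [1.6, 0.7, -0.8]
opening: 0.134
grasp_force: 29.9
```

Emit:
{"name": "play_rows", "arguments": {"moves": [[[22,6,17,0.009,0,-0.013],[22,6,17,0.009,0,-0.013],[22,7,17,0.009,0,-0.013],[22,7,17,0.009,0,-0.013],[22,7,17,0.009,0,-0.013]]]}}

```text
time_s: 8.6
position: [0.5305, -0.1024, 0.1753]
tcp_rot: [[0.138, 0.986, 0.098], [0.808, -0.169, 0.564], [0.572, 0.001, -0.82]]
force: [-0.6, 0.5, -1.5]
opening: 0.139
grasp_force: 29.9
```

Run:
```python
from plan import *
import fit as F
A,s=cur();S=A@np.linalg.inv(G0);print(s["time_s"],S,s["opening"],s["joint_positions"])
C={n:bot.capture(n) for n in("top","side")}
for k,c in C.items():
    for q,X in(("scoop",[0,0,0,1]),("scoop_lip",[.033,0,0,1]),("scoop_grip",[-.072,0,.068,1])):
        p=proj(c,(S@X)[:3]);print(k,q,"pred",np.round(p,1),[(np.round(r["centre"],1).tolist(),round(r["confidence"],2)) for r in bot.pinpoint(c,q) if np.linalg.norm(np.array(r["centre"])-p)<25])
ims=[]
D=dict(np.load("poses.npy",allow_pickle=True).item())
for k,(x,y) in(("top",(190,150)),("side",(250,140))):
    c=C[k];im=cv2.resize(c["image"][y:y+105,x:x+80],(400,525),interpolation=cv2.INTER_CUBIC)
    for a,b in F.SC[k]:
        pp=[]
        for v in(a,b):
            v=v-[0,0,.004];pp.append(tuple(int(u) for u in(np.array(proj(c,(S@np.r_[v,1])[:3]))-[x,y]+.5)*5))
        cv2.line(im,pp[0],pp[1],(0,255,0),1)
    F.draw(im,k,c,[*ST0,np.radians(SYAW)],F.ST,5,x,y,(255,0,255));ims.append(im)
cv2.imwrite("pics/hold.png",np.hstack(ims))
```

```text
8.6 [[ 0.1694 -0.9855 -0.0006  0.5423]
 [ 0.9855  0.1694  0.0017 -0.0344]
 [-0.0015 -0.0008  1.      0.1113]
 [ 0.      0.      0.      1.    ]] 0.13883182858923834 [-39.2432  34.8343  96.0064  31.7932  71.1194 -45.9412]
top scoop pred [253.6 182.7] []
top scoop_lip pred [243.6 181. ] []
top scoop_grip pred [275.8 180.8] []
side scoop pred [303.2 209.3] []
side scoop_lip pred [299.5 202.8] []
side scoop_grip pred [312.7 208.6] []
```

View pics/hold.png

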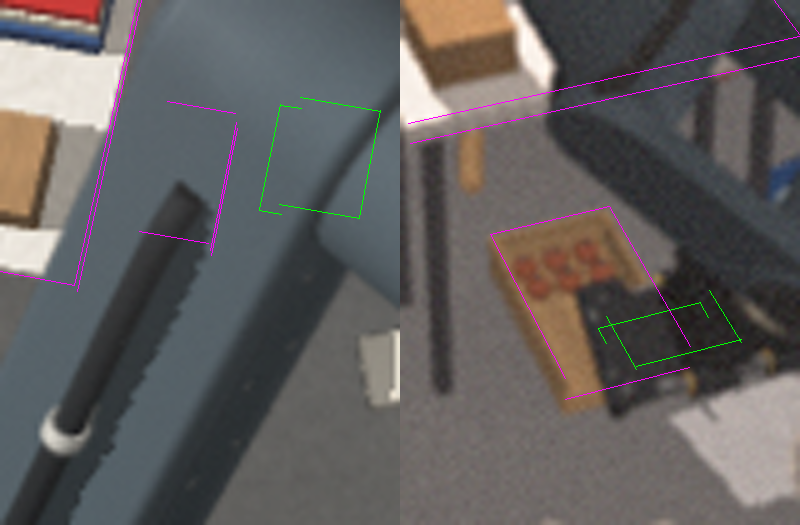

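Run:
```python
from plan import *
c=bot.capture("side");a=np.radians(SYAW)
f=lambda X:(np.array([[np.cos(a),np.sin(a)],[-np.sin(a),np.cos(a)]])@(X[:2]-ST0)*1000).round(1)
for x,y in((525,265),(557,258),(587,247),(540,288),(570,280),(602,270)):
    print("man",f(onz(c,(250+(x-400)/5,140+y/5),.016)))
for r in bot.pinpoint(c,"bead0"): print(np.round(r["centre"],1),round(r["confidence"],2),f(onz(c,r["centre"],.015)))
A,s=cur();path(A,[st(-.025,0,.075)@G0,st(-.025,0,.012)@G0],step=30)
```

```text
man [55.5 26.8]
man [54.8  2. ]
man [ 58.8 -23. ]
man [28.3 24.7]
man [29.   1.3]
man [ 31.3 -24.5]
[280.8 194. ] 0.61 [44.2  8.2]
[274.1 195.8] 0.57 [43.3 34.6]
[275.5 194.7] 0.57 [47.2 27.8]
[290.1 193.2] 0.53 [ 36.8 -25.4]
[284.2 191.1] 0.49 [55. -9.]
[285.1 194.3] 0.37 [37.4 -6.1]
[[16.7,0.1,20.6,0,0,0],[16.6,0.2,20.6,0,0.001,0.001],[16.7,0.1,20.6,0,0,0],[16.7,0.1,20.6,0,0,0.001],[16.6,0.1,20.6,0,0,0]]
[[-12,0,17.2,0,0,0],[-12.1,0,17.2,0,0,0],[-12,0,17.2,0,0,0]]
```

Emit:
{"name": "play_rows", "arguments": {"moves": [[[17,0,21,0,0,0],[17,0,21,0,0.001,0.001],[17,0,21,0,0,0],[16,0,20,0,0,0.001],[16,0,20,0,0,0]]]}}

```text
time_s: 9.6
position: [0.5522, 0.0219, 0.1385]
tcp_rot: [[0.142, 0.985, 0.099], [0.807, -0.173, 0.565], [0.573, 0.0, -0.819]]
force: [0.2, -1.2, -1.3]
opening: 0.137
grasp_force: 29.9
```

Emit:
{"name": "play_rows", "arguments": {"moves": [[[-12,0,17,0,0,0],[-12,0,17,0,0,0],[-6,0,8.5,0,0,0],[-6,0,8.5,0,0,0],[0,0,0,0,0,0]]]}}

```text
time_s: 10.1
position: [0.5515, 0.0212, 0.0754]
tcp_rot: [[0.142, 0.985, 0.098], [0.806, -0.173, 0.566], [0.574, -0.002, -0.819]]
force: [-0.2, 0.8, -1.2]
opening: 0.134
grasp_force: 29.9
```

Emit:
{"name": "play_rows", "arguments": {"moves": [[[0,1,0,0,0,0],[0,1,0,0,0,0],[0,1,0,0,0,0],[0,0,0,0,0,0]]]}}

```text
time_s: 10.5
position: [0.5554, 0.0208, 0.0769]
tcp_rot: [[0.14, 0.985, 0.1], [0.807, -0.172, 0.565], [0.573, 0.001, -0.819]]
force: [0.1, 0.4, -1.7]
opening: 0.134
grasp_force: 29.9
```

Emit:
{"name": "play_rows", "arguments": {"moves": [[[0,1,0,0,0,0],[0,0,0,0,0,0]]]}}

```text
time_s: 10.7
position: [0.5561, 0.0208, 0.0765]
tcp_rot: [[0.14, 0.985, 0.099], [0.807, -0.172, 0.565], [0.573, 0.0, -0.819]]
force: [-0.1, -0.6, -0.1]
opening: 0.134
grasp_force: 29.9
```

Emit:
{"name": "play_rows", "arguments": {"moves": [[[0,1,0,0,0,0],[0,0,0,0,0,0]]]}}

```text
time_s: 10.9
position: [0.557, 0.0206, 0.0763]
tcp_rot: [[0.141, 0.985, 0.099], [0.807, -0.172, 0.565], [0.573, 0.0, -0.819]]
force: [0.2, 0.3, -0.8]
opening: 0.136
grasp_force: 29.9
```

Emit:
{"name": "play_rows", "arguments": {"moves": [[[0,1,0,0,0,0],[0,0,0,0,0,0]]]}}

```text
time_s: 11.1
position: [0.558, 0.0204, 0.0763]
tcp_rot: [[0.141, 0.985, 0.099], [0.807, -0.172, 0.565], [0.573, 0.0, -0.819]]
force: [-0.7, 0.2, -0.6]
opening: 0.136
grasp_force: 29.9
```

Emit:
{"name": "play_rows", "arguments": {"moves": [[[0,1,0,0,0,0],[0,0,0,0,0,0]]]}}

```text
time_s: 11.3
position: [0.5589, 0.0203, 0.0763]
tcp_rot: [[0.141, 0.985, 0.099], [0.807, -0.172, 0.565], [0.573, 0.0, -0.819]]
force: [-0.2, -0.1, -1.0]
opening: 0.131
grasp_force: 29.9
```

Emit:
{"name": "play_rows", "arguments": {"moves": [[[0,1,0,0,0,0],[0,0,0,0,0,0]]]}}

```text
time_s: 11.5
position: [0.56, 0.0201, 0.0764]
tcp_rot: [[0.141, 0.985, 0.099], [0.807, -0.172, 0.565], [0.573, 0.0, -0.819]]
force: [0.0, -0.7, 0.0]
opening: 0.137
grasp_force: 29.9
```

Emit:
{"name": "play_rows", "arguments": {"moves": [[[0,1,0,0,0,0],[0,0,0,0,0,0]]]}}

```text
time_s: 11.7
position: [0.5604, 0.0201, 0.0763]
tcp_rot: [[0.141, 0.985, 0.098], [0.807, -0.171, 0.565], [0.574, -0.001, -0.819]]
force: [-0.7, -0.0, -0.3]
opening: 0.137
grasp_force: 30.0
```

Emit:
{"name": "play_rows", "arguments": {"moves": [[[0,1,0,0,0,0],[0,0,0,0,0,0]]]}}

```text
time_s: 11.9
position: [0.5608, 0.0201, 0.0762]
tcp_rot: [[0.14, 0.985, 0.096], [0.807, -0.17, 0.566], [0.574, -0.002, -0.819]]
force: [-3.5, 0.2, -0.2]
opening: 0.133
grasp_force: 30.0
```

Emit:
{"name": "play_rows", "arguments": {"moves": [[[0,1,0,0,0,0],[0,0,0,0,0,0]]]}}

```text
time_s: 12.1
position: [0.561, 0.0202, 0.0762]
tcp_rot: [[0.141, 0.986, 0.095], [0.807, -0.169, 0.566], [0.574, -0.003, -0.819]]
force: [-5.5, -1.6, 0.6]
opening: 0.139
grasp_force: 30.0
```

Emit:
{"name": "play_rows", "arguments": {"moves": [[[0,-5,0,0,0,0],[0,-5,0,0,0,0],[0,-2,0,0,0,0],[0,0,0,0,0,0]]]}}

```text
time_s: 12.5
position: [0.5509, 0.0217, 0.0764]
tcp_rot: [[0.141, 0.985, 0.099], [0.807, -0.172, 0.565], [0.574, 0.0, -0.819]]
force: [-0.5, 0.9, -1.0]
opening: 0.136
grasp_force: 29.9
```

Emit:
{"name": "play_rows", "arguments": {"moves": [[[0,-1,0,0,0,0],[0,0,0,0,0,0]]]}}

```text
time_s: 12.7
position: [0.5501, 0.0218, 0.0764]
tcp_rot: [[0.141, 0.985, 0.099], [0.807, -0.172, 0.565], [0.573, 0.0, -0.819]]
force: [-0.1, 0.7, -1.0]
opening: 0.137
grasp_force: 29.9
```

Emit:
{"name": "play_rows", "arguments": {"moves": [[[0,-1,0,0,0,0],[0,0,0,0,0,0]]]}}

```text
time_s: 12.9
position: [0.5494, 0.0218, 0.0764]
tcp_rot: [[0.141, 0.985, 0.1], [0.807, -0.172, 0.565], [0.573, 0.001, -0.819]]
force: [1.4, -0.5, -2.0]
opening: 0.136
grasp_force: 29.9
```

Emit:
{"name": "play_rows", "arguments": {"moves": [[[0,-1,0,0,0,0],[0,0,0,0,0,0]]]}}

```text
time_s: 13.1
position: [0.5491, 0.0217, 0.0765]
tcp_rot: [[0.141, 0.985, 0.101], [0.807, -0.173, 0.564], [0.573, 0.002, -0.819]]
force: [3.1, 0.3, -1.5]
opening: 0.136
grasp_force: 29.9
```

Emit:
{"name": "play_rows", "arguments": {"moves": [[[0,4,0,0,0,0],[0,3.2,0,0,0,0],[-1.1,0,1.6,0,0,0],[0,0,0,0,-0.017,0],[0,0,0,0,0,0]]]}}

```text
time_s: 13.6
position: [0.5546, 0.0215, 0.0744]
tcp_rot: [[0.142, 0.985, 0.095], [0.817, -0.171, 0.551], [0.559, -0.001, -0.829]]
force: [0.9, -0.2, -0.8]
opening: 0.136
grasp_force: 29.9
```

Emit:
{"name": "play_rows", "arguments": {"moves": [[[-0.6,0,0.8,0,0,0],[0,0,0,0,0,0]]]}}

```text
time_s: 13.8
position: [0.5548, 0.0211, 0.0733]
tcp_rot: [[0.142, 0.985, 0.096], [0.816, -0.171, 0.551], [0.56, -0.0, -0.829]]
force: [-0.3, 0.4, -0.6]
opening: 0.137
grasp_force: 29.9
```

Emit:
{"name": "play_rows", "arguments": {"moves": [[[-0.6,0,0.8,0,0,0],[0,0,0,0,0,0]]]}}

```text
time_s: 14.0
position: [0.555, 0.0209, 0.0727]
tcp_rot: [[0.142, 0.985, 0.096], [0.816, -0.172, 0.552], [0.56, -0.0, -0.828]]
force: [-0.9, -0.3, 1.2]
opening: 0.139
grasp_force: 30.0
```

Emit:
{"name": "play_rows", "arguments": {"moves": [[[-0.6,0,0.8,0,0,0],[0,0,0,0,0,0]]]}}

```text
time_s: 14.2
position: [0.5553, 0.0206, 0.0719]
tcp_rot: [[0.142, 0.985, 0.097], [0.816, -0.172, 0.552], [0.56, 0.0, -0.828]]
force: [-1.0, -2.1, 5.8]
opening: 0.134
grasp_force: 30.0
```

Emit:
{"name": "play_rows", "arguments": {"moves": [[[4.1,0,2.8,0,0,0],[4.1,0,2.8,0,0,0],[4.1,0,2.8,0,0,0],[4.1,0,2.8,0,0,0],[4.1,0,2.8,0,0,0]]]}}

```text
time_s: 14.7
position: [0.5603, 0.0448, 0.0718]
tcp_rot: [[0.142, 0.985, 0.098], [0.817, -0.173, 0.551], [0.559, 0.002, -0.829]]
force: [-0.3, -3.8, 6.0]
opening: 0.136
grasp_force: 30.0
```

Emit:
{"name": "play_rows", "arguments": {"moves": [[[4.1,0,2.8,0,0,0],[4.1,0,2.8,0,0,0],[4.1,0,2.8,0,0,0],[4.1,0,2.8,0,0,0]]]}}

```text
time_s: 15.1
position: [0.5638, 0.0644, 0.0718]
tcp_rot: [[0.142, 0.985, 0.099], [0.817, -0.173, 0.551], [0.559, 0.002, -0.829]]
force: [-0.7, -3.6, 5.6]
opening: 0.135
grasp_force: 30.0
```

Emit:
{"name": "play_rows", "arguments": {"moves": [[[4.1,0,2.8,0,0,0],[4.1,0,2.8,0,0,0]]]}}

```text
time_s: 15.3
position: [0.5665, 0.0705, 0.0716]
tcp_rot: [[0.139, 0.985, 0.101], [0.821, -0.172, 0.544], [0.553, 0.007, -0.833]]
force: [-9.2, -29.4, 21.4]
opening: 0.134
grasp_force: 30.0
```

Run:
```python
from plan import *
c=bot.capture("side");x,y=250,160
im=cv2.resize(c["image"][y:y+75,x:x+100],(800,600),interpolation=cv2.INTER_CUBIC);cv2.imwrite("pics/in.png",im)
```

```text
(no output)
```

View pics/in.png

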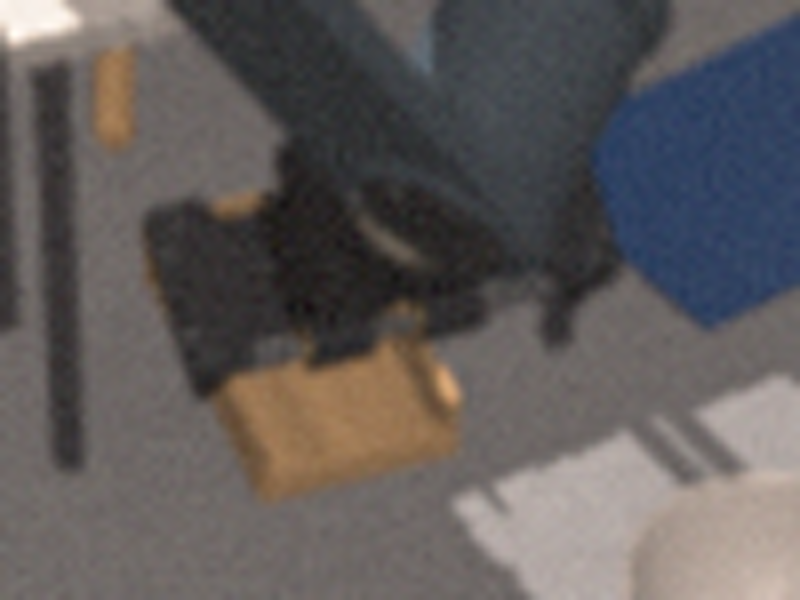

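Emit:
{"name": "play_rows", "arguments": {"moves": [[[-3.3,0,-2.2,0,0,0],[0.4,0,-0.5,0,0.004,0],[2.5,0,1.7,0.011,0,-0.017],[2.5,0,1.7,-0.022,0,0.033],[2.5,0,1.7,0.011,0,-0.017]]]}}

```text
time_s: 15.85
position: [0.5644, 0.0804, 0.0714]
tcp_rot: [[0.142, 0.985, 0.095], [0.814, -0.171, 0.555], [0.563, -0.001, -0.826]]
force: [-0.1, -1.4, 0.1]
opening: 0.135
grasp_force: 30.0
```

Emit:
{"name": "play_rows", "arguments": {"moves": [[[0.8,0,0.6,0.011,0,-0.017],[0.8,0,0.6,-0.022,0,0.033],[0.8,0,0.6,0.011,0,-0.017]]]}}

```text
time_s: 16.15
position: [0.565, 0.0833, 0.0714]
tcp_rot: [[0.141, 0.985, 0.096], [0.814, -0.17, 0.555], [0.563, -0.0, -0.826]]
force: [0.4, -1.3, -0.0]
opening: 0.134
grasp_force: 30.0
```

Emit:
{"name": "play_rows", "arguments": {"moves": [[[0.8,0,0.6,0,0,0],[0.8,0,0.6,0,0,0],[0,0,0,0,0,0]]]}}

```text
time_s: 16.45
position: [0.566, 0.0848, 0.0714]
tcp_rot: [[0.14, 0.985, 0.096], [0.815, -0.17, 0.555], [0.563, 0.001, -0.827]]
force: [0.6, -0.7, -0.2]
opening: 0.135
grasp_force: 30.0
```

Emit:
{"name": "play_rows", "arguments": {"moves": [[[0.8,0,0.6,0,0,0],[0.8,0,0.6,0,0,0],[0,0,0,0,0,0]]]}}

```text
time_s: 16.75
position: [0.5663, 0.0856, 0.0715]
tcp_rot: [[0.139, 0.986, 0.097], [0.816, -0.17, 0.553], [0.561, 0.002, -0.828]]
force: [-2.9, -6.3, 3.4]
opening: 0.136
grasp_force: 30.0
```

Emit:
{"name": "play_rows", "arguments": {"moves": [[[-0.8,0,-0.6,0,0,0],[-4.9,0,-1.4,0,0.08,0],[-4.7,0,-1.8,0,0.08,0],[-4.6,0,-2.1,0,0.08,0],[-4.4,0,-2.5,0,0.08,0]]]}}

```text
time_s: 17.25
position: [0.5632, 0.0666, 0.065]
tcp_rot: [[0.102, 0.985, 0.137], [0.597, -0.17, 0.784], [0.796, 0.002, -0.605]]
force: [-0.0, 0.4, -1.7]
opening: 0.133
grasp_force: 30.0
```

Emit:
{"name": "play_rows", "arguments": {"moves": [[[0,0,0,0,0,0],[6.3,0,-5,0,0,0],[6.3,0,-5,0,0,0],[6.3,0,-5,0,0,0],[6.3,0,-5,0,0,0]]]}}

```text
time_s: 17.75
position: [0.563, 0.0669, 0.0989]
tcp_rot: [[0.101, 0.986, 0.135], [0.6, -0.169, 0.782], [0.794, 0.003, -0.608]]
force: [-0.1, -0.3, -1.2]
opening: 0.138
grasp_force: 30.0
```

Emit:
{"name": "play_rows", "arguments": {"moves": [[[6.3,0,-5,0,0,0],[6.3,0,-5,0,0,0],[0,0,0,0,0,0]]]}}

```text
time_s: 18.05
position: [0.5633, 0.0658, 0.1147]
tcp_rot: [[0.101, 0.985, 0.137], [0.6, -0.17, 0.782], [0.794, 0.003, -0.608]]
force: [0.2, 0.2, -3.0]
opening: 0.136
grasp_force: 30.0
```

Run:
```python
from plan import *
A,s=cur();S=A@np.linalg.inv(G0);print(S)
a=np.radians(80.2);f=np.array([np.cos(a),np.sin(a),0]);B=A.copy();B[:3,3]-=.17*f;B[2,3]+=.03
print(A[:3,:3].T@-f, "up",A[:3,:3].T@[0,0,1]);path(A,[B],step=22)
```

```text
[[ 0.1609 -0.9855 -0.0544  0.5779]
 [ 0.9397  0.1698 -0.2967  0.1497]
 [ 0.3017 -0.0033  0.9534  0.0746]
 [ 0.      0.      0.      1.    ]]
[-0.608  -0.0004 -0.794 ] up [ 0.794   0.0033 -0.608 ]
[[-9.9,0,-19.2,0,0,0],[-10,0,-19.1,0,0,0],[-9.9,0,-19.2,0,0,0],[-10,0,-19.1,0,0,0],[-9.9,0,-19.2,0,0,0]]
[[-10,0,-19.1,0,0,0],[-9.9,0,-19.2,0,0,0],[-9.9,0,-19.1,0,0,0]]
```

Emit:
{"name": "play_rows", "arguments": {"moves": [[[-4,0,-7,0,0,0],[-7,0,-13,0,0,0],[-10,0,-19,0,0,0],[-10,0,-19,0,0,0],[-10,0,-19,0,0,0]]]}}

```text
time_s: 18.55
position: [0.5478, -0.0211, 0.1272]
tcp_rot: [[0.104, 0.985, 0.136], [0.599, -0.171, 0.782], [0.794, 0.0, -0.608]]
force: [0.7, 0.2, -2.1]
opening: 0.132
grasp_force: 30.0
```

Emit:
{"name": "play_rows", "arguments": {"moves": [[[-10,0,-19,0,0,0],[-10,0,-19,0,0,0],[-10,0,-19,0,0,0],[-6,0,-12,0,0,0],[-3,0,-6,0,0,0]]]}}

```text
time_s: 19.05
position: [0.5339, -0.1033, 0.142]
tcp_rot: [[0.104, 0.985, 0.138], [0.599, -0.172, 0.782], [0.794, 0.001, -0.608]]
force: [-0.0, 0.5, -0.8]
opening: 0.137
grasp_force: 30.0
```

Run:
```python
from plan import *
A,s=cur();S=A@np.linalg.inv(G0);print(S,s["time_s"])
C={n:bot.capture(n) for n in("top","side")}
for k,c in C.items():
    p=proj(c,S[:3,3]);print(k,"pan",np.round(p,1),"tray",np.round(proj(c,np.r_[ST0,.02]),1))
    for r in bot.search_frame(c,"bead0"): print("  bead",np.round(r["centre"],1),round(r["confidence"],2))
    m=c["image"].astype(int);red=((m[...,2]>m[...,1]*1.6)&(m[...,2]>70)).astype(np.uint8)
    n,l,st_,ce=cv2.connectedComponentsWithStats(red)
    print([ (np.round(ce[i],1).tolist(),int(st_[i,4])) for i in range(1,n) if st_[i,4]>4 and 160<ce[i][0]<400 and 150<ce[i][1]<280])
```

```text
[[ 0.1639 -0.985  -0.0533  0.5487]
 [ 0.9393  0.1724 -0.2968 -0.0194]
 [ 0.3016 -0.0014  0.9534  0.1019]
 [ 0.      0.      0.      1.    ]] 19.05
top pan [249.1 181.6] tray [211.2 182.1]
  bead [136.9 168. ] 0.34
[([395.0, 270.7], 440)]
side pan [302.4 207.9] tray [287.1 200.2]
[([296.3, 209.9], 15)]
```

Run:
```python
from plan import *
c=bot.capture("side");x,y=260,170
cv2.imwrite("pics/lift.png",cv2.resize(c["image"][y:y+60,x:x+80],(800,600),interpolation=cv2.INTER_CUBIC))
```

```text
(no output)
```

View pics/lift.png

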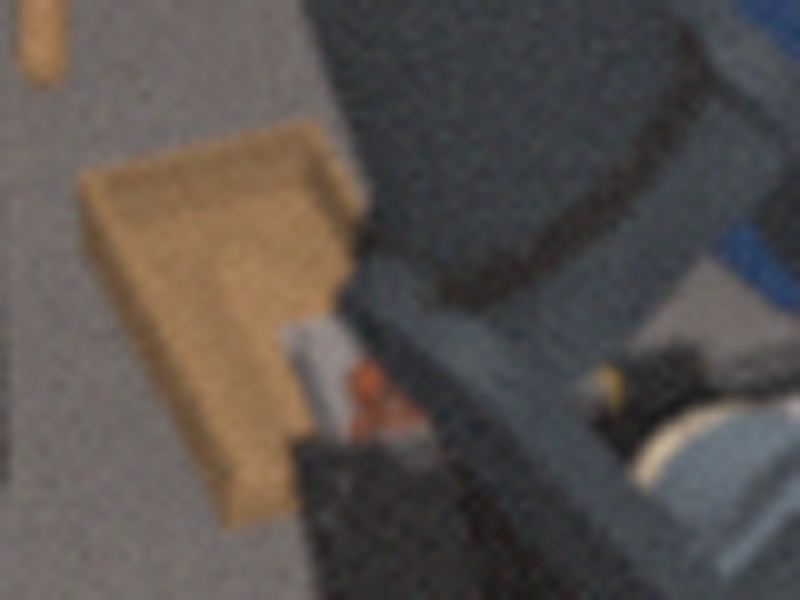

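```bash
cat >> plan.py <<'E'
BW=np.array([.640,-.160])
def lipat(off,z,pitch,yaw=80.):
    a=np.radians(yaw);p=BW+off*np.array([np.cos(a),np.sin(a)])
    S=scoop(0,0,0,yaw,pitch);S[:3,3]=np.r_[p,z]-S[:3,:3]@[.033,0,0];return S@G0
E
python3 - <<'E'
from plan import *
A,s=cur();U=A.copy();U[2,3]+=.03
print("go");path(A,[U,lipat(-.022,.125,17.5)],step=22);
B=lipat(-.022,.125,17.5)
print("tip");path(B,[lipat(-.022,.085,0),lipat(-.022,.078,-30),lipat(-.022,.076,-52)],step=15,ang=3.5)
E
```

```text
go
[[11.9,0,-9.1,0,0,0],[11.9,0,-9.1,0,0,0],[-12.2,11.4,-13.3,0,0,0],[-12.3,11.5,-13.2,-0.001,0,0.001],[-12.2,11.4,-13.3,0,-0.001,0]]
[[-12.2,11.5,-13.2,0,0,0],[-12.3,11.4,-13.3,-0.001,0,0],[-12.2,11.5,-13.2,0,0,0.001],[-12.3,11.5,-13.2,0,-0.001,0],[-12.2,11.5,-13.2,-0.001,0,0]]
[[-12.2,11.5,-13.2,0,0,0],[-12.3,11.5,-13.2,-0.001,0,0.001]]
tip
[[0.8,0,3.1,0,-0.061,0],[0.9,0,3,0,-0.061,0],[1.1,0,2.9,0,-0.061,0],[1.3,0,2.9,0,-0.061,0],[1.5,0,2.8,0,-0.061,0]]
[[6.4,0,-0.3,0,-0.058,0],[6.4,0,-0.7,0,-0.058,0],[6.3,0,-1.1,0,-0.059,0],[6.3,0,-1.4,0,-0.058,0],[6.2,0,-1.8,0,-0.058,0]]
[[6,0,-2.1,0,-0.058,0],[6,0,-2.5,0,-0.059,0],[5.7,0,-2.9,0,-0.058,0],[5.6,0,-3.1,0,-0.058,0],[6.4,0,-1.1,0,-0.055,0]]
[[6.3,0,-1.4,0,-0.055,0],[6.3,0,-1.8,0,-0.055,0],[6.1,0,-2.1,0,-0.054,0],[6,0,-2.5,0,-0.055,0],[5.9,0,-2.7,0,-0.055,0]]
[[5.7,0,-3.1,0,-0.055,0]]
```

Emit:
{"name": "play_rows", "arguments": {"moves": [[[8,0,-6,0,0,0],[12,0,-9,0,0,0],[0,6,-11,0,0,0],[-12,11,-13,0,0,0],[-12,11,-13,0,0,0]]]}}

```text
time_s: 19.8
position: [0.555, -0.1498, 0.172]
tcp_rot: [[0.101, 0.986, 0.136], [0.601, -0.169, 0.781], [0.793, 0.003, -0.609]]
force: [0.2, 0.3, -1.0]
opening: 0.133
grasp_force: 30.0
```

Emit:
{"name": "play_rows", "arguments": {"moves": [[[-12,11,-13,0,0,0],[-12,12,-13,0,0,0],[-12,12,-13,0,0,0],[-12,12,-13,0,0,0],[-12,12,-13,0,0,0]]]}}

```text
time_s: 20.3
position: [0.598, -0.2471, 0.1633]
tcp_rot: [[0.102, 0.985, 0.136], [0.6, -0.17, 0.782], [0.794, 0.002, -0.609]]
force: [0.3, -0.8, -1.6]
opening: 0.14
grasp_force: 30.0
```

Emit:
{"name": "play_rows", "arguments": {"moves": [[[-12,12,-13,0,0,0],[-10,9,-10,0,0,0],[-6,6,-6,0,0,0],[0,0,0,0,0,0]]]}}

```text
time_s: 20.7
position: [0.6177, -0.2917, 0.1581]
tcp_rot: [[0.102, 0.985, 0.137], [0.601, -0.171, 0.781], [0.793, 0.003, -0.609]]
force: [-0.0, -0.4, -1.7]
opening: 0.137
grasp_force: 30.0
```

Run:
```python
from plan import *
A,s=cur();B=lipat(-.022,.125,17.5);print(s["time_s"],A[:3,3],B[:3,3])
S=A@np.linalg.inv(G0);print("lip",(S@[.033,0,0,1])[:3])
path(A,[lipat(-.022,.085,0),lipat(-.022,.078,-30),lipat(-.022,.076,-52)],step=15,ang=3.5)
```

```text
20.7 [ 0.6177 -0.2917  0.1581] [ 0.6159 -0.2965  0.1552]
lip [ 0.6377 -0.1768  0.1278]
[[-0.3,-0.2,2.6,0,-0.061,0.001],[-0.2,-0.2,2.7,0,-0.061,0.001],[0.1,-0.1,2.6,0,-0.061,0],[0.1,-0.2,2.6,0,-0.061,0.001],[0.4,-0.2,2.6,0,-0.061,0.001]]
[[6.4,0,-0.3,0,-0.058,0],[6.4,0,-0.7,0,-0.058,0],[6.3,0,-1.1,0,-0.058,0],[6.3,0,-1.4,0,-0.059,0],[6.2,0,-1.8,0,-0.058,0]]
[[6,0,-2.1,0,-0.058,0],[5.9,0,-2.5,0,-0.058,0],[5.8,0,-2.9,0,-0.058,0],[5.6,0,-3.1,0,-0.058,0],[6.4,0,-1.1,0,-0.055,0]]
[[6.3,0,-1.4,0,-0.055,0],[6.3,0,-1.8,0,-0.055,0],[6.1,0,-2.1,0,-0.055,0],[6,0,-2.4,0,-0.055,0],[5.9,0,-2.8,0,-0.055,0]]
[[5.7,0,-3.1,0,-0.054,0]]
```

Emit:
{"name": "play_rows", "arguments": {"moves": [[[0,0,2.6,0,-0.061,0],[0,0,2.6,0,-0.061,0],[0,0,2.6,0,-0.061,0],[0,0,2.6,0,-0.061,0],[0,0,2.6,0,-0.061,0]]]}}

```text
time_s: 21.2
position: [0.6184, -0.2799, 0.1496]
tcp_rot: [[0.138, 0.986, 0.098], [0.807, -0.17, 0.565], [0.574, 0.001, -0.819]]
force: [1.2, -0.3, -1.4]
opening: 0.134
grasp_force: 30.0
```

Emit:
{"name": "play_rows", "arguments": {"moves": [[[6.4,0,0,0,-0.058,0],[6.4,0,-0.5,0,-0.058,0],[6.3,0,-1,0,-0.058,0],[6.3,0,-1.5,0,-0.058,0],[6.2,0,-2,0,-0.058,0]]]}}

```text
time_s: 21.7
position: [0.6225, -0.2543, 0.1695]
tcp_rot: [[0.161, 0.985, 0.054], [0.935, -0.17, 0.311], [0.316, 0.0, -0.949]]
force: [-0.2, 0.1, -1.1]
opening: 0.138
grasp_force: 30.0
```

Emit:
{"name": "play_rows", "arguments": {"moves": [[[6,0,-2,0,-0.058,0],[6,0,-2.5,0,-0.058,0],[5.8,0,-3,0,-0.058,0],[5.6,0,-3,0,-0.058,0],[6.4,0,-1,0,-0.055,0]]]}}

```text
time_s: 22.2
position: [0.6271, -0.2281, 0.1871]
tcp_rot: [[0.17, 0.985, 0.007], [0.985, -0.17, 0.034], [0.035, 0.001, -0.999]]
force: [-0.3, 0.1, -1.1]
opening: 0.14
grasp_force: 30.0
```

Emit:
{"name": "play_rows", "arguments": {"moves": [[[6.3,0,-1.5,0,-0.055,0],[6.3,0,-2,0,-0.055,0],[6.1,0,-2,0,-0.055,0],[6,0,-2.5,0,-0.055,0],[6,0,-3,0,-0.055,0]]]}}

```text
time_s: 22.7
position: [0.632, -0.1968, 0.1953]
tcp_rot: [[0.166, 0.985, -0.041], [0.957, -0.171, -0.234], [-0.238, 0.0, -0.971]]
force: [0.4, -0.6, -1.1]
opening: 0.138
grasp_force: 30.0
```

Emit:
{"name": "play_rows", "arguments": {"moves": [[[5.7,0,-3,0,-0.055,0],[0,0,0,0,0,0],[0,0,0,0,0,0],[0,0,0,0,0,0],[0,0,0,0,0,0]]]}}

```text
time_s: 23.2
position: [0.6336, -0.1929, 0.1961]
tcp_rot: [[0.165, 0.985, -0.049], [0.943, -0.172, -0.285], [-0.29, 0.001, -0.957]]
force: [0.2, -0.3, -0.6]
opening: 0.134
grasp_force: 30.0
```

Run:
```python
from plan import *
A,s=cur();S=A@np.linalg.inv(G0);print(s["time_s"],"lip",(S@[.033,0,0,1])[:3],S[2,0])
# lift out, level, go to above mat
M=T(scoop(0,0,0,71)[:3,:3],[.4274,-.2945,.004])
U=A.copy();U[2,3]+=.09
p=(S@[0,0,0,1])[:3];V=scoop(p[0]-.03,p[1]-.1,.15,80)@G0
path(A,[U,V,scoop(.4274,-.2945,.10,71)@G0],step=30,ang=6)
```

```text
23.2 lip [ 0.636  -0.1802  0.0763] -0.7861634728643475
[[-8.7,0,-28.7,0,0,0],[-8.7,0.1,-28.7,0,0,0],[-8.7,0,-28.7,0,0,0],[-16.8,-1.4,13.5,0,0.101,0],[-18.2,-1.4,11.7,0,0.1,0.001]]
[[-19.2,-1.4,9.8,0,0.101,0],[-20.1,-1.3,7.9,0,0.1,0],[-20.7,-1.4,5.8,0,0.101,0],[-21.3,-1.4,3.7,0,0.1,0.001],[-21.5,-1.3,1.5,0.001,0.101,0]]
[[-21.6,-1.4,-0.6,0,0.1,0],[-21.4,-1.3,-2.8,0,0.101,0],[-6.9,-26.3,3.9,-0.013,0,0.018],[-7.3,-26.3,3.6,-0.013,0,0.019],[-7.9,-26.1,3.2,-0.013,0,0.018]]
[[-8.3,-26,2.9,-0.013,0,0.019],[-8.8,-25.9,2.5,-0.013,0,0.018],[-9.3,-25.8,2.2,-0.013,0,0.019],[-9.7,-25.6,1.9,-0.012,0,0.018]]
```

Emit:
{"name": "play_rows", "arguments": {"moves": [[[-9,0,-29,0,0,0],[-9,0,-29,0,0,0],[-9,0,-29,0,0,0],[-17,-1,13,0,0.1,0],[-18,-1,12,0,0.1,0]]]}}

```text
time_s: 23.7
position: [0.6262, -0.2315, 0.2737]
tcp_rot: [[0.167, 0.986, -0.009], [0.982, -0.168, -0.091], [-0.091, 0.006, -0.996]]
force: [-0.8, -0.9, -1.9]
opening: 0.136
grasp_force: 30.0
```

Emit:
{"name": "play_rows", "arguments": {"moves": [[[-19,-1,10,0,0.1,0],[-20,-1,8,0,0.1,0],[-21,-1,6,0,0.1,0],[-21,-1,4,0,0.1,0],[-21,-1,1,0,0.1,0]]]}}

```text
time_s: 24.2
position: [0.6024, -0.3311, 0.2315]
tcp_rot: [[0.156, 0.985, 0.071], [0.904, -0.172, 0.391], [0.398, 0.003, -0.918]]
force: [1.4, 0.9, -0.9]
opening: 0.136
grasp_force: 30.0
```

Emit:
{"name": "play_rows", "arguments": {"moves": [[[-22,-1,-1,0,0.1,0],[-21,-1,-3,0,0.1,0],[-7,-26,4,-0.013,0,0.018],[-7,-26,4,-0.013,0,0.018],[-8,-26,3,-0.013,0,0.018]]]}}

```text
time_s: 24.7
position: [0.5139, -0.3664, 0.1929]
tcp_rot: [[0.194, 0.971, 0.137], [0.799, -0.238, 0.553], [0.569, 0.002, -0.822]]
force: [-0.6, -0.3, -1.4]
opening: 0.134
grasp_force: 30.0
```

Emit:
{"name": "play_rows", "arguments": {"moves": [[[-8,-26,3,-0.013,0,0.018],[-9,-26,2.5,-0.013,0,0.019],[-9,-26,2,-0.013,0,0.019],[-10,-25,2,-0.013,0,0.019],[0,0,0,0,0,0]]]}}

```text
time_s: 25.2
position: [0.4062, -0.361, 0.165]
tcp_rot: [[0.269, 0.945, 0.186], [0.776, -0.327, 0.54], [0.571, -0.001, -0.821]]
force: [0.3, 0.2, -0.7]
opening: 0.134
grasp_force: 30.0
```

Run:
```python
from plan import *
A,s=cur();S=A@np.linalg.inv(G0);print(S,s["time_s"])
C={n:bot.capture(n) for n in("top","side")};P=[]
for k,c in C.items():
    print(k,"bowl",np.round(proj(c,np.r_[BW,.03]),1),"pan",np.round(proj(c,S[:3,3]),1))
    m=c["image"].astype(int);red=((m[...,2]>m[...,1]*1.4)&(m[...,2]>60)).astype(np.uint8)
    n,l,q,ce=cv2.connectedComponentsWithStats(red)
    print([(np.round(ce[i],1).tolist(),int(q[i,4])) for i in range(1,n) if q[i,4]>4 and 240<ce[i][0]<380 and 130<ce[i][1]<330])
    x,y=np.array(proj(c,np.r_[BW,.03])).astype(int);P.append(cv2.resize(c["image"][y-27:y+27,x-36:x+36],(400,300),interpolation=cv2.INTER_CUBIC))
P2=[cv2.resize(C["top"]["image"][150:225,180:280],(400,300),interpolation=cv2.INTER_CUBIC),cv2.resize(C["side"]["image"][160:235,250:350],(400,300),interpolation=cv2.INTER_CUBIC)]
cv2.imwrite("pics/dump.png",np.vstack([np.hstack(P),np.hstack(P2)]))
path(A,[scoop(.4274,-.2945,.03,71)@G0,scoop(.4274,-.2945,.007,71)@G0],step=20,ang=6)
```

```text
[[ 0.3266 -0.9452  0.0022  0.4286]
 [ 0.9452  0.3266  0.0028 -0.2959]
 [-0.0034  0.0012  1.      0.1008]
 [ 0.      0.      0.      1.    ]] 25.2
top bowl [291.1 162.2] pan [334.6 218.5]
[([289.2, 161.6], 96)]
side bowl [347.8 239.9] pan [317.3 281.1]
[([305.2, 131.7], 487), ([333.7, 143.8], 48), ([291.2, 288.8], 5), ([314.5, 305.3], 6), ([310.3, 305.0], 6), ([309.2, 311.0], 9), ([298.4, 318.2], 5), ([321.7, 318.3], 9), ([326.2, 318.0], 6), ([336.7, 316.2], 6)]
[[-10,-0.4,14.7,0,0.001,0],[-10,-0.3,14.7,0,0.001,-0.001],[-10.1,-0.4,14.6,0,0.001,0],[-10,-0.4,14.7,0,0,-0.001],[-6.6,0,9.4,0,0,0]]
[[-6.6,0,9.4,0,0,0]]
```

View pics/dump.png

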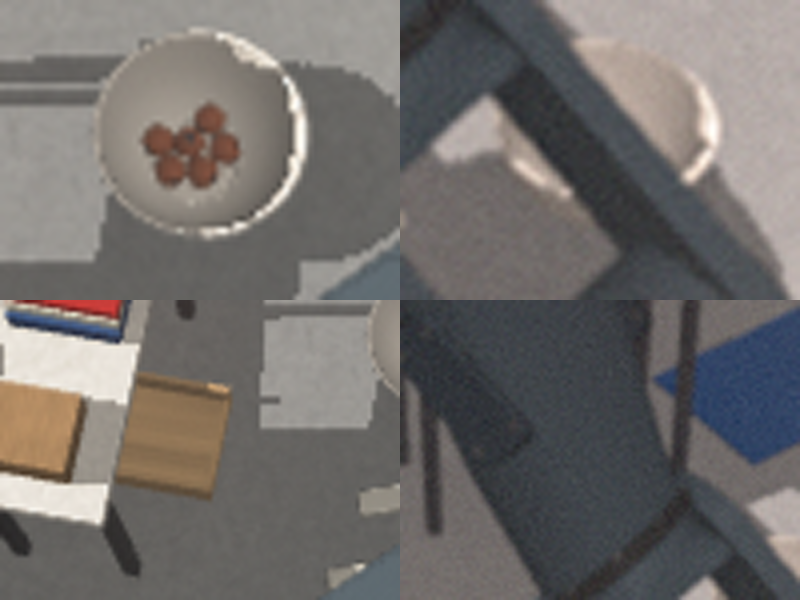

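Emit:
{"name": "play_rows", "arguments": {"moves": [[[-10,0,15,0,0,0],[-10,0,15,0,0.001,0],[-10,0,14.5,0,0.001,0],[-10,0,14.5,0,0.001,0],[-7,0,10,0,0,0]]]}}

```text
time_s: 25.8
position: [0.4105, -0.3599, 0.0806]
tcp_rot: [[0.263, 0.947, 0.186], [0.776, -0.322, 0.541], [0.573, 0.002, -0.82]]
force: [-0.9, 0.9, -1.2]
opening: 0.131
grasp_force: 30.0
```

Emit:
{"name": "play_rows", "arguments": {"moves": [[[-3,0,4,0,0,0],[-1.7,0,2.4,0,0,0],[0,0,0,0,0,0]]]}}

```text
time_s: 26.1
position: [0.4103, -0.3603, 0.0742]
tcp_rot: [[0.263, 0.946, 0.187], [0.777, -0.323, 0.541], [0.572, 0.002, -0.82]]
force: [0.2, 0.1, -1.1]
opening: 0.133
grasp_force: 30.0
```

Emit:
{"name": "play_rows", "arguments": {"moves": [[[-1.1,0,1.6,0,0,0],[-0.9,0,1.2,0,0,0],[0,0,0,0,0,0]]]}}

```text
time_s: 26.4
position: [0.4103, -0.3604, 0.071]
tcp_rot: [[0.263, 0.946, 0.187], [0.777, -0.323, 0.541], [0.572, 0.003, -0.82]]
force: [-0.3, -0.3, -1.1]
opening: 0.135
grasp_force: 30.0
```

Emit:
{"name": "play_rows", "arguments": {"moves": [[[-0.6,0,0.8,0,0,0],[0,0,0,0,0,0]]]}}

```text
time_s: 26.6
position: [0.4103, -0.3606, 0.0703]
tcp_rot: [[0.263, 0.946, 0.187], [0.777, -0.323, 0.541], [0.572, 0.003, -0.82]]
force: [-0.8, -0.1, 1.9]
opening: 0.135
grasp_force: 30.0
```

Emit:
{"name": "play_rows", "arguments": {"moves": [[[-0.4,0,0.5,0,0,0],[0,0,0,0,0,0]]]}}

```text
time_s: 26.8
position: [0.4104, -0.3608, 0.0698]
tcp_rot: [[0.263, 0.946, 0.187], [0.777, -0.323, 0.541], [0.572, 0.003, -0.82]]
force: [-0.5, -2.6, 5.5]
opening: 0.137
grasp_force: 30.0
```

Emit:
{"name": "play_rows", "arguments": {"moves": [[[0,0,0,0,0,0],[0,0,0,0,0,0],[0,0,0,0,0,0],[0,0,0,0,0,0],[0,0,0,0,0,0]]], "fingers": 0.2}}

```text
time_s: 27.3
position: [0.4102, -0.3601, 0.069]
tcp_rot: [[0.263, 0.946, 0.186], [0.776, -0.323, 0.541], [0.572, 0.002, -0.82]]
force: [-0.5, 0.5, 0.3]
opening: 0.506
grasp_force: 0.0
```

Emit:
{"name": "play_rows", "arguments": {"moves": [[[0,0,-10,0,0,0],[0,0,-20,0,0,0],[0,0,-25,0,0,0],[0,0,-25,0,0,0],[0,0,-25,0,0,0]]]}}

```text
time_s: 27.8
position: [0.3903, -0.418, 0.1567]
tcp_rot: [[0.264, 0.946, 0.187], [0.777, -0.323, 0.54], [0.572, 0.003, -0.82]]
force: [0.3, -0.8, 0.5]
opening: 0.597
grasp_force: 0.0
```

Emit:
{"name": "play_rows", "arguments": {"moves": [[[20,0,-30,0,0,0],[20,0,-30,0,0,0],[20,0,-30,0,0,0],[20,0,-30,0,0,0],[0,0,0,0,0,0]]]}}

```text
time_s: 28.3
position: [0.3901, -0.4222, 0.3052]
tcp_rot: [[0.261, 0.946, 0.191], [0.782, -0.323, 0.532], [0.565, 0.01, -0.825]]
force: [0.4, -1.4, 0.6]
opening: 0.6
grasp_force: 0.0
```

Run:
```python
from plan import *
import fit as F
s=bot.read_state();print(s["time_s"],s["position"],s["opening"])
C={n:bot.capture(n) for n in("top","side")}
for k,c in C.items():
    for q,X in(("scoop",[.4274,-.2945,.004]),("scoop_lip",None),("scoop_grip",None),("mat",[.428,-.294,0])):
        print(k,q,[(np.round(r["centre"],1).tolist(),round(r["confidence"],2)) for r in bot.pinpoint(c,q)[:5]])
F.fit((.4274,-.2945,np.radians(71)),F.SC,{"side":C["side"]},"scoop side")
```

```text
28.3 [ 0.3901 -0.4222  0.3052] 0.600258058002553
top scoop [([323.1, 298.0], 0.62), ([406.5, 215.5], 0.49)]
top scoop_lip [([316.8, 303.7], 0.9), ([400.9, 202.8], 0.61), ([273.2, 202.9], 0.26)]
top scoop_grip [([339.5, 275.7], 0.56), ([215.2, 163.2], 0.46)]
top mat []
side scoop [([239.6, 329.8], 0.91), ([311.5, 302.5], 0.78), ([309.9, 387.2], 0.62), ([377.0, 365.8], 0.57)]
side scoop_lip [([311.1, 289.3], 0.81), ([309.5, 401.7], 0.79), ([383.4, 358.8], 0.69), ([227.7, 329.7], 0.61), ([347.5, 244.8], 0.36)]
side scoop_grip [([265.7, 319.4], 0.82), ([357.0, 364.9], 0.79), ([321.4, 308.2], 0.72), ([303.5, 346.9], 0.58), ([344.5, 244.8], 0.41)]
side mat [([317.5, 300.1], 0.78)]
scoop side [ 0.4284 -0.2994] yaw 66.0 -12534
```

```bash
python3 -c "
from rig import bot
print(bot.hand_in())"
```

```text
the job is handed in; nothing more can be done
None
```

I handed the job in at about 28 s: the top camera shows all six beads in the white bowl, and the side camera shows the scoop back on its cork mat within a few millimetres of where it started, released and clear of the hand; no verdict came back.

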